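# Pull a print through the table press and lay the block out to dry

### The arm

A 7-joint arm with a two-finger parallel gripper is mounted at the origin on the work surface. World frame = base frame: x ahead of the robot, y to its left, z up, the work surface at z = 0. Lengths are in m, angles in rad, forces in N, time in s.
With the tool pointing down it reaches from about 0.4 to 0.875 m from the base axis. Payload 19.3 kg.
Tool frame: the origin (TCP) lies midway between the tips of the shut fingers; the grasp point (between the pads) lies 19 mm behind it; x points along the fingers, y is the direction in which the jaws open and shut, and the axes are right-handed (so a half turn about x gives the same grasp; the last joint's range is limited). The gripper opens to 85 mm and grips with 20 to 120 N. Pads are 22 mm wide; open, the fingers measure 114 mm over their backs; the gripper's body (76 mm by 85 mm) begins 54 mm behind the grasp point. The pads swing forward as they close: fully open they stand 13 mm farther back than shut.
Start: joints at [1.035, 0.521, -0.036, 1.599, 0.021, 1.021, -0.113], TCP at [0.281, -0.558, 0.231] pointing down, gripper open.
Joint ranges: [-2.91, 2.91], [-0.3, 2.13], [-1.5, 1.42], [0.17, 2.43], [-1.26, 4.41], [0.16, 1.93], [-2.52, 2.52]. Speed limits (rad/s): [1.89, 1.89, 2.39, 2.39, 3.01, 3.01, 3.01].

### API

Orientations are given as [roll, pitch, yaw] about the fixed x, y, z axes, in that order (R = Rz(yaw) Ry(pitch) Rx(roll)).
In Python, from workcell import bot gives the robot as it stands. The module is installed in compiled form; this text tells all that it offers.
- The arm moves only by the tool servo_tool, never from a script. Its argument "targets" is a list of rows, each an object of numbers: "x", "y", "z": the shift along the tool's x, y, z as a fraction of full scale; "wx", "wy", "wz": the turn, a rotation vector about the tool's x, y, z as a fraction of full scale. A call has 1 to 12 rows; each row is the pose to reach, as a shift and turn from the pose measured when the call began, along the tool's axes at that moment, turning the shorter way round; what a row does not reach only later rows make up. Full scale, the value 1, is 40 cm for a shift and 360 degrees for a turn. A row lasts 1/8 s, in which the tool goes at most 62.5 mm and 10.7 degrees, less where a joint would pass 70% of its speed; a pose out of reach is approached as far as the arm can. A call with a number of a shift or a turn outside -1 to 1 is refused whole. A call with a gripper value outside its range is refused whole. "grip" is the gripper command: -1 is shut, 1 is fully open, values between are in proportion, set as the call begins (left out, the last holds). The fingers move at their own pace and stop on an object; "squeeze" is the grip in N (left out, the last holds). Time passes only in rows, so rows that repeat a pose let the fingers close. It gives the time, the measured TCP pose, the force and the opening at its end, in the units of the state.
- bot.observe(): the state, without advancing time (a new reading comes with each control period).
- bot.grab_frame(name): name is "scene" or "side" or "wrist"; returns (picture, depth): 400x640x3 uint8, red, green, blue; 400x640 float32, m along the optical axis (not along the pixel's ray), 0 where there is no reading.
- bot.get_calibration(name): a dict with "intrinsics" (3x3 intrinsics, pixels), "R" (3x3) and "t" (3): a world point X has camera coordinates R X + t. Camera axes: x right, y down, z forward; pixel columns grow to the right and rows downward; lengths in m; the calibration is good to about 2 mm. A picture is of the moment at which its call begins: read the wrist's pose just before it. get_calibration takes no time and is no camera call; for the wrist camera it gives the pose at the moment of the call.
- bot.job_done(): hands the job in, once; it reports no verdict.
Trained networks look in the newest picture that a camera, given by its name, has taken for a name from the list of things; names that differ only in an ending like _2 or _b are one class to them, and where a whole thing is asked for, a point or a joint stands for the part that bears it (a point fixed in the world has none). Each returns a list of dicts, best first, with "confidence" (0 to 1); they miss things now and then, are a little off and sometimes report something else, mostly with a low value. They report only what shows in the picture. A call takes as long as a camera call.
- bot.trace(camera, target): "mask" (400x640 bool, what is visible of it) and "pixel" ([column, row] in pixels, amid what is visible of it).
The state is a dict: "clock": time; "qpos": joint angles; "qd": joint speeds; "joint_efforts": joint torques, N m; "position": TCP position; "tool_rot": TCP orientation; "force": force on the tool from outside, world axes, zero at the start; "moment": the same for the moment, N m; "grip_width": finger opening in m.
Only numpy, scipy, OpenCV 4.12 (cv2) and the standard library are available. Lean on these libraries where they do the work, as an engineer would, in place of code of your own. Each camera call takes 0.05 s, during which the arm holds its last target. There are 200 camera calls.

### The job

Pull a print: wind the press bed right through to its far stop by turning the star wheel, so that the paper-topped printing block rides on it under the roller and out the other side, and do not push the bed along by hand. Then lift that block off the bed and lay it flat, paper up, in the free half of the wooden drying tray, without dropping it. Leave the bed at its stop, and the other block, the inks and everything else where they are.

Things in the scene. Friction and masses are not known exactly. Their poses are not given: they have to be found in the camera images.
- hub (a point): Centre of the star wheel on the robot's side of the fixed red press, 138.5 mm above the table, on its axis and in the plane of its spokes. x: along the axis into the press, within 0.12 rad of world x; y: the way the bed travels; z up. Four spokes 90 degrees apart turn in a vertical plane: 12 mm steel bars, and from 70 to 118 mm out a black grip 20 mm thick.
- frame_front (a point): Middle of the top front edge of the front frame plate (130 mm wide along y, 16 mm thick, 300 mm high, on a foot 34 mm wide and 18 mm high); its face lies 28 mm behind the plane of the spokes. Axes as hub. A gripper pointing straight down has no room at the wheel: lean it back 30 to 45 degrees, fingers pointing forward and down.
- screw_knob (a point): Centre of the front pressure screw's black knob, 76 mm across and 18 mm thick, standing over the frame plate at 326 to 344 mm height, 36 mm behind the plane of the spokes. A second one stands over the back plate, 176 mm farther along x. Leave them.
- wheel (a joint): Star wheel angle, rad. At 0 and every 1.571 the spokes stand up, down, left and right. It grows clockwise as the robot sees it: the upper spoke goes to -y, the +y spoke comes up. Starts at -0.75 to 0.8; wind it on about one and a half turns, growing, to 9.0. Stiff: about 0.7 N m, 7 N at a grip; stays where it is left. Geared to the bed: bed = 0.030 m per rad x wheel.
- bed (a joint): Travel of the bed, m, growing towards +y of hub (the robot's left): about -0.023 to 0.024 at the start, 0.270 against its far stop.
- bed_mid (a point): Centre of the top face of the press bed, a white plate 140 mm (x) by 410 mm (y) by 12 mm that slides along its y axis between the front and back frame plates; its top is 85 mm above the table. Pushing it directly is no way to move it.
- nip (a point): Middle of the press, on the bed's top face straight under the roller (60 mm steel roller along x, clearing the block by 1.5 mm). Two frame plates, 130 mm wide along y and 300 mm high, stand 88 mm before and behind it; between them steel tie bars at 272 mm height. Axes as hub.
- block_mid (a point): Centre of the printing block to be printed: wood, 45 mm (x) by 90 mm (y) by 22 mm high, white topped with a cream paper, about 0.06 to 0.14 kg, loose, lying on the bed to the right of the roller at the start. z is up through the paper.
- tray_in (a point): Centre of the inner floor, 5 mm above the table, of the brown wooden drying tray: inside 120 mm (x) by 165 mm (y), walls 5 mm thick, rim 26 mm above the table; fixed. It stands at the robot's left or right. The earlier block lies in its +y half, the -y half is free (its middle is at y = -0.037, x = 0); blocks lie with their long sides along the tray's x axis or nearly so.
- done_mid (a point): Centre of the earlier block in the tray, same size as the other, blue topped, its 90 mm side along the tray's x axis. Leave it.
- slab: Flat aluminium inking slab, 130 by 175 by 5 mm, origin under its centre, fixed; in the place, left or right, where the tray is not.
- brayer_mid (a point): Ink roller (brayer) lying on the slab: this is the centre of its 30 mm thick, 70 mm long rubber roller along its y axis; its handle runs 113 mm along -x, 23 mm thick. Leave it.
- ink_blue_mid (a point): Middle of a jar of ink with a blue lid, 58 mm across, 62 mm high, on the table in front of the wheel. Leave it.
- ink_red_mid (a point): Middle of a jar of ink with a red lid, 58 mm across, 62 mm high, on the table in front of the wheel. Leave it.
- wash_mid (a point): Middle of a clear bottle with a yellow cap, 54 mm across, 150 mm high, on the table in front of the wheel. Leave it.
- phone_mid (a point): Middle of a black phone, 150 (x) by 72 by 9 mm, lying on the table at one side, near the bed's end. Leave it.
- case_mid (a point): Middle of a pale blue spectacle case, 170 (x) by 65 by 42 mm, lying at the other side, near the bed's end. Leave it.

How it is judged:
On the way, in this order (a step that is already met when the one before it is completed fails the run):
1. the block, lying on the bed, is under the roller (y of block_mid in the frame of nip between -0.03 and 0.03 m and z of block_mid in the frame of nip between 0.006 and 0.016 m and x of block_mid in the frame of nip between -0.08 and 0.08 m), for 0.1 s.
2. the bed is wound to its far stop (within 6 mm) with the block lying on it beyond the roller (value of joint bed above 0.264 m and z of block_mid in the frame of bed_mid between 0.006 and 0.016 m and y of block_mid in the frame of nip above 0.06 m), for 0.2 s.
At the end, for the whole second after the job is handed in: The paper-topped block lies flat (within 0.12 rad), paper up, still, on the floor of the drying tray (centre 5 to 16 mm above it, inside the walls), released, and the bed is still within 12 mm of its far stop (x of block_mid in the frame of tray_in between -0.045 and 0.045 m and y of block_mid in the frame of tray_in between -0.07 and 0.07 m and z of block_mid in the frame of tray_in between 0.005 and 0.016 m and angle between block_mid's own z axis and vertical below 0.12 rad and linear speed of block below 0.02 m/s and angular speed of block below 0.2 rad/s and value of joint bed above 0.258 m); the robot touches nothing.
It fails at once if the bed is pushed by hand (over 4 N from the robot on it before it has reached the far stop) (value of joint bed below 0.258 m and contact force between any of the fingers, the arm and bed above 4 N).
It fails at once if the block is dropped or thrown (over 0.6 m/s with no finger on it) (linear speed of block above 0.6 m/s and contact force between the fingers and block below 0.05 N).
It fails at once if the earlier block is shifted by 20 mm or another bystander by 30 mm (distance of done_mid from where it was at the start of the episode above 0.02 m or distance of any of brayer_mid, ink_blue_mid, ink_red_mid, wash_mid, phone_mid, case_mid from where it was at the start of the episode above 0.03 m).
It also fails if it takes over 72 s, if anything falls off the work surface, if the arm or the gripper's body presses on something with over 40 N, if the wrist force passes 120 N, or if a joint passes its speed limit or range.

## Working session

There is one attempt and no reset: what is moved stays moved. The work goes in short steps, Python scripts to look and compute and a tool call to move; the robot and the scene stay as the last step left them, time stands still between calls to the robot, and variables do not carry over. Pictures are saved under pics/ and viewed, on a budget of 10 in all, crops included, one or two more only if the job needs it, and the job is handed in when it is done.

Besides the shell and the picture viewer there is one more tool, called after "Request:" as name(argument=value, ...), one argument or row to a line, values as JSON. servo_tool: Moves the arm, as the interface text tells. Shift numbers are shares of 40 cm and turn numbers shares of 360 degrees, none past 1 either way. Its arguments: {"type":"object","properties":{"targets":{"type":"array"},"grip":{"type":"number"},"squeeze":{"type":"number"}},"required":["targets"]}

```bash
mkdir -p pics; cat > h.py <<'E'
import numpy as np, cv2
from workcell import bot
from scipy.spatial.transform import Rotation as Ro
def cloud(name,d):
    c=bot.get_calibration(name);K=np.array(c["intrinsics"]);R=np.array(c["R"]);t=np.array(c["t"])
    v,u=np.mgrid[0:d.shape[0],0:d.shape[1]]
    P=np.stack([(u-K[0,2])/K[0,0]*d,(v-K[1,2])/K[1,1]*d,d],-1)
    return (P-t)@R
def proj(name,X):
    c=bot.get_calibration(name);K=np.array(c["intrinsics"])
    p=(np.atleast_2d(X)@np.array(c["R"]).T+np.array(c["t"]))@K.T
    return p[:,:2]/p[:,2:]
E
python3 - <<'E'
from h import *
np.set_printoptions(precision=4,suppress=True)
print(bot.observe())
for n in ["scene","side"]:
    im,d=bot.grab_frame(n); cv2.imwrite(f"pics/{n}0.png",im[:,:,::-1]); np.save(f"{n}0.npy",d)
    P=cloud(n,d); c=bot.get_calibration(n); print(n,"cam at",-np.array(c["R"]).T@np.array(c["t"]))
    for t in ["hub","wheel","bed_mid","block_mid","tray_in","done_mid","frame_front","screw_knob","wash_mid","ink_red_mid","ink_blue_mid","slab","brayer_mid","phone_mid","case_mid"]:
        for r in bot.trace(n,t)[:2]:
            m=r["mask"]&(d>0); Q=P[m]
            if len(Q)>5: print(t,round(r["confidence"],2),np.round(r["pixel"]),m.sum(),"med",np.median(Q,0),"lo",np.percentile(Q,3,0),"hi",np.percentile(Q,97,0))
E
```

```text
{'clock': 0.0, 'qpos': array([ 1.0348,  0.522 , -0.0363,  1.5999,  0.0212,  1.0211, -0.1128]), 'qd': array([ 0.0003, -0.0011, -0.0017, -0.0003, -0.0001, -0.0004, -0.0001]), 'joint_efforts': array([  0.0002, -92.7106,   1.9801, -36.9926,   0.0179,   0.0084,
         0.    ]), 'position': array([ 0.2806, -0.5581,  0.2307]), 'tool_rot': array([-1.4908,  1.5697,  2.1166]), 'force': array([ 0.6938, -0.3617,  0.4409]), 'moment': array([ 0.005 , -0.0203, -0.0583]), 'grip_width': 0.08560142642490584}
scene cam at [ 1.5049 -0.6286  1.2871]
hub 0.82 [318. 260.] 10460 med [ 0.7268 -0.0505  0.0933] lo [ 0.5954 -0.3295  0.0253] hi [0.7956 0.0615 0.3456]
wheel 0.72 [322. 234.] 666 med [ 0.6542 -0.0292  0.1565] lo [ 0.5573 -0.1258  0.124 ] hi [0.7281 0.0859 0.1721]
bed_mid 0.57 [279. 294.] 3912 med [ 0.7182 -0.2159  0.0863] lo [ 0.6462 -0.3401  0.0813] hi [ 0.7794 -0.0254  0.0914]
block_mid 0.55 [299. 265.] 511 med [ 0.6766 -0.1198  0.1069] lo [ 0.6476 -0.1616  0.088 ] hi [ 0.6937 -0.0745  0.1131]
tray_in 0.73 [358. 187.] 840 med [0.4188 0.2961 0.0097] lo [0.3525 0.2391 0.0016] hi [0.487  0.3893 0.
[... 3563 characters left out ...]
r_mid 0.71 [282. 311.] 546 med [ 0.4149 -0.2908  0.0233] lo [ 0.3408 -0.3279  0.0026] hi [ 0.4518 -0.2589  0.036 ]
brayer_mid 0.31 [370. 229.] 8546 med [ 0.6978 -0.0592  0.0878] lo [ 0.5658 -0.341   0.0005] hi [0.796  0.2276 0.3433]
phone_mid 0.63 [316. 363.] 1221 med [ 0.5043 -0.4698  0.0079] lo [ 0.4355 -0.5021  0.0023] hi [ 0.5723 -0.4347  0.0127]
phone_mid 0.43 [279. 320.] 1557 med [ 0.4001 -0.3122  0.0041] lo [ 0.3443 -0.3746 -0.0012] hi [ 0.4673 -0.2052  0.01  ]
case_mid 0.58 [305. 164.] 519 med [0.5107 0.4514 0.036 ] lo [0.4381 0.4365 0.0087] hi [0.5877 0.4959 0.046 ]
case_mid 0.54 [379. 277.] 3488 med [ 0.7107 -0.219   0.0843] lo [ 0.6348 -0.3476  0.0777] hi [ 0.7784 -0.0056  0.0895]
```

```bash
python3 - <<'E'
from h import *
np.set_printoptions(precision=4,suppress=True)
for n in ["scene","side"]:
    d=np.load(n+"0.npy");P=cloud(n,d);m=d>0
    def rect(sel,tag):
        Q=P[sel]; 
        # top-face rectangle
        r=cv2.minAreaRect((Q[:,:2]*1000).astype(np.float32)); print(n,tag,len(Q),r,"z",np.median(Q[:,2]))
    x,y,z=P[...,0],P[...,1],P[...,2]
    b=lambda a,lo,hi:(a>lo)&(a<hi)
    rect(m&b(z,.080,.092)&b(x,.6,.82)&b(y,-.4,-.17),"bed")
    rect(m&b(z,.103,.115)&b(x,.62,.72)&b(y,-.2,-.06),"block")
    rect(m&b(z,.295,.306)&b(x,.55,.85)&b(y,-.2,.2),"frametop")
    rect(m&b(z,.335,.35)&b(x,.55,.67)&b(y,-.2,.2),"knob")
    rect(m&b(z,.335,.35)&b(x,.73,.9)&b(y,-.2,.2),"knob2")
    rect(m&b(z,.02,.035)&b(x,.33,.52)&b(y,.18,.31),"tray")
    rect(m&b(z,.018,.036)&b(x,.33,.52)&b(y,.17,.41),"trayall")
im=cv2.imread("pics/side0.png"); cv2.imwrite("pics/a.png",cv2.resize(im[130:380,230:550],(800,625))[:600])
E
```

```text
scene bed 2616 ((727.140625, -265.9134826660156), (193.96519470214844, 190.68995666503906), 87.6254653930664) z 0.0862290721062532
scene block 376 ((670.4220581054688, -116.82798767089844), (51.20301818847656, 93.3805923461914), 2.1114132404327393) z 0.10819969612152264
scene frametop 227 ((691.8602294921875, -4.864570617675781), (194.9030303955078, 130.94491577148438), 4.384612560272217) z 0.2995609688702132
scene knob 460 ((602.2142944335938, -12.702644348144531), (84.58161926269531, 75.49339294433594), 3.388777017593384) z 0.3443946500974687
scene knob2 543 ((778.5208740234375, 2.3735008239746094), (83.41954803466797, 76.2886962890625), 4.806052207946777) z 0.34476671073623466
scene tray 90 ((424.2873229980469, 262.5384521484375), (93.87921905517578, 140.62283325195312), 89.79950714111328) z 0.026128115501935476
scene trayall 494 ((420.3540344238281, 302.0328063964844), (137.035888671875, 178.01048278808594), 7.70624303817749) z 0.02626695830290743
side bed 2081 ((726.4810180664062, -282.4140319824219), (225.8633575439453, 191.10684204101562), 88.53363800048828) z 0.08452366608321071
side block 258 ((669.0772705078125, -119.81135559082031), (96.28285217285156, 46.10752487182617), 89.8876953125) z 0.10670403276129767
side frametop 139 ((692.0843505859375, -42.575584411621094), (192.3544158935547, 67.49406433105469), 4.626238822937012) z 0.29933567558525204
side knob 336 ((600.593017578125, -13.307209014892578), (74.92147064208984, 85.33261108398438), 31.815526962280273) z 0.34243204602153504
side knob2 321 ((776.8903198242188, 0.4416923522949219), (81.55998229980469, 82.3339614868164), 4.037837505340576) z 0.3427889225476229
side tray 93 ((424.372802734375, 256.156005859375), (130.5832061767578, 113.42045593261719), 7.470583915710449) z 0.024182978114896947
side trayall 390 ((418.9133605957031, 297.09033203125), (130.75440979003906, 195.68077087402344), 7.64020299911499) z 0.024475419842706587
```

View pics/a.png

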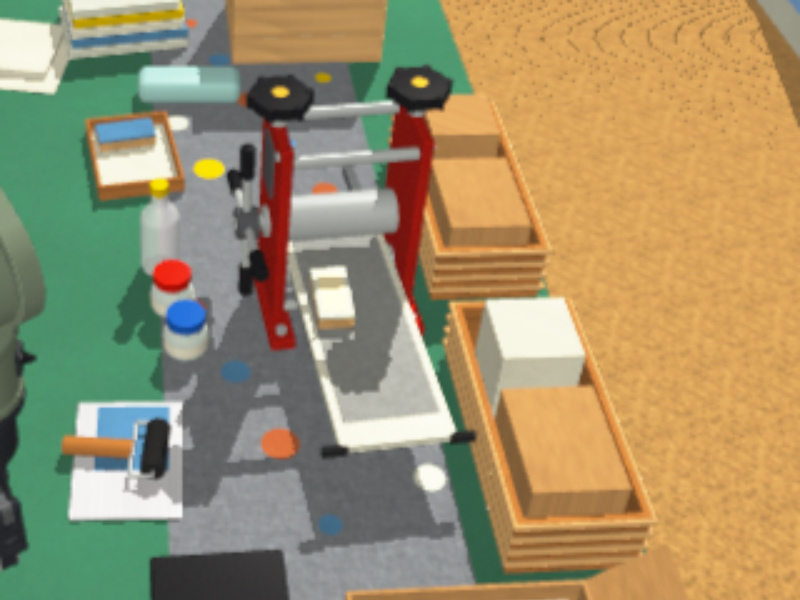

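View pics/scene0.png

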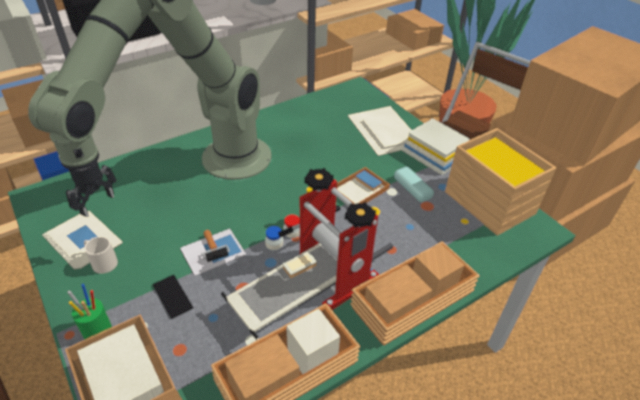

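```bash
cat >> h.py <<'E'
yaw=0.08
ex=np.array([np.cos(yaw),np.sin(yaw),0]);ey=np.array([-np.sin(yaw),np.cos(yaw),0]);ez=np.array([0,0,1.])
hub=np.array([.567,-.0152,.1385])
def wheelpts(n,d):
    P=cloud(n,d);Q=P-hub;a=Q@ex;b=Q@ey;c=Q@ez;r=np.hypot(b,c)
    m=(d>0)&(abs(a)<.016)&(r>.04)&(r<.125)
    ang=np.degrees(np.arctan2(-b[m],c[m]))  # from top toward -y
    return a[m],r[m],ang
def wheelang(n,d):
    a,r,g=wheelpts(n,d); z=np.exp(4j*np.radians(g)).mean(); return np.degrees(np.angle(z))/4,abs(z),len(g)
def spose(phi,lean=40,r=.095,back=0.):  # phi deg from top toward -y; TCP pose
    p=np.radians(phi);rad=-np.sin(p)*ey+np.cos(p)*ez;l=np.radians(lean)
    x=-rad*np.cos(l)+ex*np.sin(l); y=SG*(np.cos(p)*ey+np.sin(p)*ez); z=np.cross(x,y)
    return hub+r*rad+x*(.019-back), np.stack([x,y,z],1)
SG=1
def rel(T0,T):
    p0,R0=T0;p,R=T
    return np.round(np.r_[R0.T@(p-p0)/.4, Ro.from_matrix(R0.T@R).as_rotvec()/(2*np.pi)],3)
def cur():
    o=bot.observe();return np.array(o["position"]),Ro.from_euler("xyz",o["tool_rot"]).as_matrix()
def rows(T0,Ts):
    import json
    print("["+",".join(json.dumps(dict(zip(["x","y","z","wx","wy","wz"],map(float,rel(T0,T))))) for T in Ts)+"]")
E
python3 - <<'E'
import h; from h import *
np.set_printoptions(precision=3,suppress=True)
for n in ["scene","side"]:
    d=np.load(n+"0.npy");a,r,g=wheelpts(n,d);print(n,wheelang(n,d))
    k=r>.07; hh,e=np.histogram(g[k],36,(-180,180));print([(int(x),int(c),round(float(np.mean(a[k&(g>x)&(g<=x+10)])),3)) for x,c in zip(e,hh) if c])
T=cur();print(T)
for s in (1,-1):
    h.SG=s
    for ph in(0,-45,45): print(s,ph,spose(ph)[0],rel(T,spose(ph)))
c=bot.get_calibration("wrist");print("wristcam in tool",T[1].T@(-np.array(c["R"]).T@np.array(c["t"])-T[0]))
E
```

```text
scene (np.float64(-8.035319002663766), np.float64(0.9576692213026005), 158)
[(-100, 21, 0.004), (-90, 7, 0.004), (70, 42, 0.004), (80, 58, 0.005)]
side (np.float64(-4.983934874858533), np.float64(0.9291510617619329), 352)
[(-180, 1, -0.006), (-100, 25, -0.005), (-90, 15, -0.001), (-10, 45, -0.003), (0, 41, -0.001), (70, 20, -0.0), (80, 59, -0.001), (160, 34, -0.001), (170, 26, -0.001)]
(array([ 0.281, -0.558,  0.231]), array([[ 0.   ,  0.449, -0.893],
       [-0.   , -0.893, -0.449],
       [-1.   ,  0.   ,  0.   ]]))
1 0 [ 0.579 -0.014  0.219] [ 0.031 -0.88  -1.278 -0.415 -0.029  0.151]
1 -45 [0.575 0.042 0.195] [ 0.09  -1.012 -1.331 -0.428 -0.202  0.118]
1 45 [ 0.584 -0.071  0.195] [ 0.09  -0.749 -1.224 -0.35   0.124  0.161]
-1 0 [ 0.579 -0.014  0.219] [ 0.031 -0.88  -1.278  0.059  0.11   0.021]
-1 -45 [0.575 0.042 0.195] [ 0.09  -1.012 -1.331  0.013  0.08   0.137]
-1 45 [ 0.584 -0.071  0.195] [ 0.09  -0.749 -1.224  0.1    0.128 -0.099]
wristcam in tool [-0.142 -0.    -0.073]
```

Request:
servo_tool(
  targets=[
    {"x": -0.2,"y": -0.2,"z": -0.25},
    {"x": -0.3,"y": -0.4,"z": -0.5,"wx": 0.02,"wy": 0.04,"wz": 0.01},
    {"x": -0.3,"y": -0.6,"z": -0.7,"wx": 0.05,"wy": 0.1,"wz": 0.02},
    {"x": -0.3,"y": -0.6,"z": -0.7,"wx": 0.05,"wy": 0.1,"wz": 0.02},
    {"x": -0.3,"y": -0.6,"z": -0.7,"wx": 0.05,"wy": 0.1,"wz": 0.02},
    {"x": -0.3,"y": -0.6,"z": -0.7,"wx": 0.05,"wy": 0.1,"wz": 0.02},
    {"x": -0.3,"y": -0.6,"z": -0.7,"wx": 0.05,"wy": 0.1,"wz": 0.02},
    {"x": -0.3,"y": -0.6,"z": -0.7,"wx": 0.05,"wy": 0.1,"wz": 0.02},
  ],
  grip=-0.2,
)

```text
$.targets[0]: bad value
```

```bash
sed -i 's/^SG=1/SG=-1/; s/lean=40/lean=43/' h.py; python3 - <<'E'
from h import *
T=cur();print(T,bot.observe()["grip_width"],bot.observe()["clock"])
rows(T,[spose(-6,back=.11),spose(-6,back=.0)])
E
```

```text
(array([ 0.28071121, -0.55841651,  0.23130986]), array([[ 2.10144359e-06,  4.49149011e-01, -8.93456863e-01],
       [-2.07902269e-05, -8.93456863e-01, -4.49149011e-01],
       [-1.00000000e+00,  1.95190322e-05,  7.46036065e-06]])) 0.08541885081308609 1.6
[{"x": -0.17, "y": -0.989, "z": -1.122, "wx": 0.052, "wy": 0.115, "wz": 0.039},{"x": 0.03, "y": -0.899, "z": -1.287, "wx": 0.052, "wy": 0.115, "wz": 0.039}]
```

Request:
servo_tool(
  targets=[
    {"x": -0.2,"y": -0.2,"z": -0.25,"wx": 0,"wy": 0,"wz": 0},
    {"x": -0.3,"y": -0.4,"z": -0.5,"wx": 0.02,"wy": 0.04,"wz": 0.01},
    {"x": -0.3,"y": -0.6,"z": -0.7,"wx": 0.05,"wy": 0.1,"wz": 0.02},
    {"x": -0.3,"y": -0.6,"z": -0.7,"wx": 0.05,"wy": 0.1,"wz": 0.02},
    {"x": -0.3,"y": -0.6,"z": -0.7,"wx": 0.05,"wy": 0.1,"wz": 0.02},
    {"x": -0.3,"y": -0.6,"z": -0.7,"wx": 0.05,"wy": 0.1,"wz": 0.02},
    {"x": -0.3,"y": -0.6,"z": -0.7,"wx": 0.05,"wy": 0.1,"wz": 0.02},
    {"x": -0.3,"y": -0.6,"z": -0.7,"wx": 0.05,"wy": 0.1,"wz": 0.02},
  ],
  grip=-0.2,
)

```text
clock: 2.6
position: [0.4234, -0.2174, 0.352]
tool_rot: [3.104, 0.932, 0.105]
force: [-0.1, 0.2, -0.1]
grip_width: 0.034
```

```bash
cat > n.py <<'E'
import sys; from h import *
# args: phi:back ...
T=cur();o=bot.observe();np.set_printoptions(precision=3,suppress=True);print(T[0],o["tool_rot"],o["force"],o["grip_width"],o["clock"])
rows(T,[spose(float(a.split(":")[0]),back=float(a.split(":")[1])) for a in sys.argv[1:]])
E
python3 n.py -- 2>/dev/null; python3 n.py -6:.11 -6:0
```

```text
[ 0.423 -0.217  0.352] [3.104 0.932 0.105] [-0.124  0.207 -0.083] 0.03397020001068627 2.6
[ 0.423 -0.217  0.352] [3.104 0.932 0.105] [-0.124  0.207 -0.083] 0.03397020001068627 2.6
[{"x": 0.259, "y": -0.506, "z": -0.146, "wx": -0.002, "wy": 0.017, "wz": 0.016},{"x": 0.531, "y": -0.479, "z": -0.176, "wx": -0.002, "wy": 0.017, "wz": 0.016}]
```

Request:
servo_tool(
  targets=[
    {"x": 0.08,"y": -0.15,"z": -0.05,"wx": 0,"wy": 0.01,"wz": 0.01},
    {"x": 0.16,"y": -0.3,"z": -0.1,"wx": 0,"wy": 0.017,"wz": 0.016},
    {"x": 0.259,"y": -0.506,"z": -0.146,"wx": -0.002,"wy": 0.017,"wz": 0.016},
    {"x": 0.259,"y": -0.506,"z": -0.146,"wx": -0.002,"wy": 0.017,"wz": 0.016},
    {"x": 0.259,"y": -0.506,"z": -0.146,"wx": -0.002,"wy": 0.017,"wz": 0.016},
    {"x": 0.259,"y": -0.506,"z": -0.146,"wx": -0.002,"wy": 0.017,"wz": 0.016},
  ],
)

```text
clock: 3.35
position: [0.4923, -0.0196, 0.3244]
tool_rot: [2.986, 0.818, -0.035]
force: [0.2, -0.1, 1.3]
grip_width: 0.034
```

```bash
python3 n.py -6.5:.06 -6.5:0; python3 - <<'E'
from h import *
im,d=bot.grab_frame("wrist"); 
for p in proj("wrist",[hub+.1*(-np.sin(np.radians(-6.5))*ey+np.cos(np.radians(-6.5))*ez)]): cv2.circle(im,tuple(int(v) for v in p),3,(255,0,255),1)
cv2.imwrite("pics/w1.png",im[:,:,::-1])
print(wheelang("wrist",d))
E
```

```text
[ 0.492 -0.02   0.324] [ 2.986  0.818 -0.035] [ 0.19  -0.07   1.254] 0.033999829170613824 3.35
[{"x": 0.19, "y": -0.048, "z": 0.016, "wx": -0.001, "wy": 0.001, "wz": 0.001},{"x": 0.34, "y": -0.047, "z": 0.015, "wx": -0.001, "wy": 0.001, "wz": 0.001}]
(np.float64(-6.362476446534832), np.float64(0.9468863948223848), 2707)
```

View pics/w1.png

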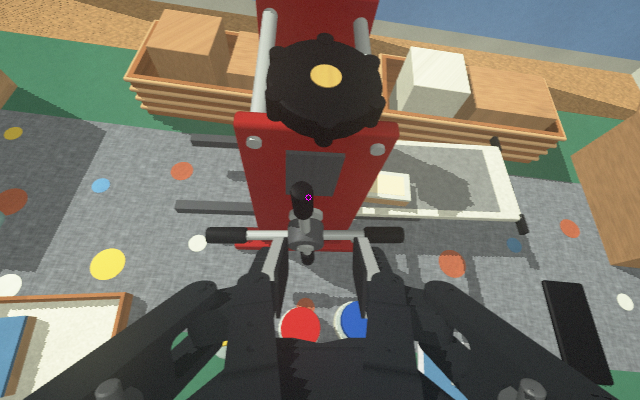

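```bash
python3 - <<'E'
from h import *
im,d=bot.grab_frame("wrist"); P=cloud("wrist",d)
print("proj hub",proj("wrist",[hub,hub+.095*ez,hub+.095*ey,hub-.095*ey]))
Q=P-hub;a=Q@ex;b=Q@ey;c=Q@ez
for (u,v) in [(302,195),(303,205),(225,235),(385,235),(305,233),(323,76)]:
    print((u,v),np.round([np.median(k[v-2:v+3,u-2:u+3]) for k in (a,b,c)],4))
m=(d>0)&(abs(a)<.02)&(abs(b)<.05)&(c>.07)&(c<.125); print("upper grip b range",np.percentile(b[m],[3,50,97]),"c",np.percentile(c[m],[3,97]),"a",np.percentile(a[m],[3,97]))
m=(d>0)&(abs(a)<.02)&(abs(c)<.04)&(b>.05); print("+y grip b,c",np.percentile(b[m],[3,97,99.5]),np.percentile(c[m],[3,50,97]))
m=(d>0)&(abs(a)<.02)&(abs(c)<.04)&(b<-.05); print("-y grip b,c",np.percentile(b[m],[.5,3,97]),np.percentile(c[m],[3,50,97]))
E
```

```text
proj hub [[308.17332675 233.44695913]
 [315.69104048 199.54781374]
 [227.4513733  230.03865087]
 [384.91035758 236.68701272]]
(302, 195) [-0.0065  0.0135  0.1161]
(303, 205) [-0.009   0.0117  0.1006]
(225, 235) [-0.0065  0.0971  0.0003]
(385, 235) [-0.004  -0.0892  0.0178]
(305, 233) [-0.0067  0.0049  0.0201]
(323, 76) [0.0322 0.0065 0.2065]
upper grip b range [-0.00451789  0.00520835  0.01413363] c [0.07704917 0.11884738] a [-0.01203585  0.00406816]
+y grip b,c [0.05313692 0.11053573 0.11230715] [-0.00763529 -0.00030238  0.00313892]
-y grip b,c [-0.12019698 -0.11836519 -0.05260494] [0.00878851 0.0161713  0.02051762]
```

```bash
python3 - <<'E'
from h import *
im,d=bot.grab_frame("wrist"); P=cloud("wrist",d);Q=P-hub;a=Q@ex;b=Q@ey;c=Q@ez
for v in (188,197,206):
  for u in range(284,326,3): print((v,u),im[v,u],np.round([a[v,u],b[v,u],c[v,u]],4))
E
```

```text
(188, 284) [116  42  41] [0.0259 0.0272 0.0648]
(188, 287) [116  44  41] [0.0257 0.0241 0.0654]
(188, 290) [63 64 61] [0.0221 0.0209 0.0727]
(188, 293) [67 67 62] [0.0222 0.0179 0.0729]
(188, 296) [61 58 56] [-0.0004  0.0155  0.116 ]
(188, 299) [52 47 47] [-0.0003  0.013   0.116 ]
(188, 302) [47 47 45] [-0.      0.0105  0.1158]
(188, 305) [44 39 37] [-0.0011  0.008   0.1182]
(188, 308) [44 38 37] [-0.0007  0.0054  0.1176]
(188, 311) [44 38 37] [-0.0011  0.003   0.1187]
(188, 314) [43 37 37] [-0.0003  0.0003  0.1175]
(188, 317) [69 67 64] [ 0.0222 -0.0063  0.0756]
(188, 320) [66 65 62] [ 0.0218 -0.0092  0.0768]
(188, 323) [65 62 62] [ 0.0218 -0.0122  0.077 ]
(197, 284) [114  42  39] [0.0267 0.0272 0.0417]
(197, 287) [114  43  39] [0.0259 0.0239 0.0438]
(197, 290) [115  46  40] [0.0264 0.0206 0.0432]
(197, 293) [112  39  36] [0.0262 0.0173 0.044 ]
(197, 296) [36 34 30] [-0.0075  0.0152  0.113 ]
(197, 299) [50 44 42] [-0.0092  0.0127  0.1169]
(197, 302) [49 43 47] [-0.009   0.0102  0.1167]
(197, 305) [49 46 45] [-0.009   0.0077  0.117 ]
(197, 308) [45 41 42] [-0.0093  0.0053  0.1179]
(1
[... 221 characters left out ...]
.0263 -0.0157  0.0476]
(206, 284) [115  42  37] [0.0263 0.0272 0.0184]
(206, 287) [116  45  45] [0.0261 0.0237 0.0192]
(206, 290) [117  43  39] [0.0259 0.0202 0.0201]
(206, 293) [113  40  40] [0.0267 0.0166 0.0186]
(206, 296) [62 36 31] [-0.0028  0.0143  0.0843]
(206, 299) [36 28 28] [-0.0095  0.0119  0.0995]
(206, 302) [34 29 29] [-0.011   0.0094  0.103 ]
(206, 305) [35 33 27] [-0.0119  0.0069  0.1052]
(206, 308) [36 32 29] [-0.0117  0.0043  0.105 ]
(206, 311) [36 33 29] [-0.0105  0.0015  0.1028]
(206, 314) [41 35 34] [-0.0079 -0.0016  0.0975]
(206, 317) [88 34 31] [ 0.0261 -0.0115  0.0233]
(206, 320) [116  42  37] [ 0.0263 -0.015   0.0233]
(206, 323) [114  38  34] [ 0.0258 -0.0184  0.0246]
```

```bash
sed -i 's/^hub=.*/hub=np.array([.566,-.0175,.1385])/' h.py; python3 n.py -5:.06 -5:0
```

```text
[ 0.492 -0.019  0.324] [ 2.982  0.818 -0.036] [-0.062 -0.806  0.38 ] 0.034113486374062335 3.5
[{"x": 0.189, "y": -0.034, "z": 0.018, "wx": 0.002, "wy": 0.001, "wz": -0.002},{"x": 0.339, "y": -0.036, "z": 0.017, "wx": 0.002, "wy": 0.001, "wz": -0.002}]
```

Request:
servo_tool(
  targets=[
    {"x": 0.1,"y": -0.034,"z": 0.018,"wx": 0.002,"wy": 0.001,"wz": -0.002},
    {"x": 0.189,"y": -0.034,"z": 0.018,"wx": 0.002,"wy": 0.001,"wz": -0.002},
    {"x": 0.26,"y": -0.035,"z": 0.017,"wx": 0.002,"wy": 0.001,"wz": -0.002},
    {"x": 0.339,"y": -0.036,"z": 0.017,"wx": 0.002,"wy": 0.001,"wz": -0.002},
    {"x": 0.339,"y": -0.036,"z": 0.017,"wx": 0.002,"wy": 0.001,"wz": -0.002},
    {"x": 0.339,"y": -0.036,"z": 0.017,"wx": 0.002,"wy": 0.001,"wz": -0.002},
  ],
)

```text
clock: 4.25
position: [0.4965, -0.0114, 0.3199]
tool_rot: [3.013, 0.826, -0.01]
force: [0.1, -0.7, -0.1]
grip_width: 0.0341
```

```bash
python3 n.py 3:0 11:0 19:0 27:0 35:0 43:0 50:0 57:0
```

```text
[ 0.497 -0.011  0.32 ] [ 3.013  0.826 -0.01 ] [ 0.101 -0.691 -0.098] 0.03407811216518567 4.25
[{"x": 0.325, "y": 0.019, "z": 0.02, "wx": 0.016, "wy": 0.002, "wz": -0.016},{"x": 0.329, "y": 0.046, "z": 0.025, "wx": 0.031, "wy": 0.002, "wz": -0.032},{"x": 0.336, "y": 0.073, "z": 0.031, "wx": 0.046, "wy": 0.002, "wz": -0.048},{"x": 0.346, "y": 0.098, "z": 0.04, "wx": 0.061, "wy": 0.002, "wz": -0.065},{"x": 0.358, "y": 0.121, "z": 0.051, "wx": 0.076, "wy": 0.002, "wz": -0.081},{"x": 0.373, "y": 0.141, "z": 0.065, "wx": 0.091, "wy": 0.002, "wz": -0.097},{"x": 0.387, "y": 0.156, "z": 0.078, "wx": 0.104, "wy": 0.002, "wz": -0.112},{"x": 0.402, "y": 0.169, "z": 0.092, "wx": 0.117, "wy": 0.002, "wz": -0.126}]
```

```bash
python3 - <<'E'
from h import *
o=bot.observe();print(np.round(o["qpos"],3),np.round(o["qd"],3),np.round(o["joint_efforts"],1))
print("margins lo",np.round(o["qpos"]-np.array([-2.91,-.3,-1.5,.17,-1.26,.16,-2.52]),2),"hi",np.round(np.array([2.91,2.13,1.42,2.43,4.41,1.93,2.52])-o["qpos"],2))
E
```

```text
[ 1.538 -0.178 -1.494  2.351 -1.263  0.162 -0.279] [ 0.006  0.002 -0.003 -0.001  0.002  0.001  0.002] [ -0.1   6.5   6.1 -34.6  -0.6  -1.5   0. ]
margins lo [ 4.45  0.12  0.01  2.18 -0.    0.    2.24] hi [1.37 2.31 2.91 0.08 5.67 1.77 2.8 ]
```

```bash
cat > fit.py <<'E'
from h import *
import itertools
from scipy.optimize import least_squares
q0=np.array([1.0348,.522,-.0363,1.5999,.0212,1.0211,-.1128]);p0=np.array([.2806,-.5581,.2307]);R0=Ro.from_euler("xyz",[-1.4908,1.5697,2.1166]).as_matrix()
o=bot.observe();q1=np.array(o["qpos"]);p1,R1=cur()
C=np.array([[0,0,1],[0,1,0],[-1,0,0.]]).T  # tool x along flange z
C=np.stack([[0,0,1],[0,1,0],[-1,0,0]],1).astype(float)
def fk(q,s,o,c,L,off=(0,0)):
    d1,L1,L2,L3=L;E=lambda a,t:Ro.from_euler(a,t).as_matrix()
    A=E("z",s[0]*q[0]+o)@E("y",q[1]);p=np.array([0,0,d1])
    A=A@E("z",s[1]*q[2]);p=p+A@[off[0],0,L1]
    A=A@E("y",q[3]);A=A@E("z",s[2]*q[4]);p=p+A@[off[1],0,L2]
    A=A@E("y",q[5])@E("z",s[3]*q[6]);p=p+A@[0,0,L3]
    return p,A@E("z",c)@C
if __name__=="__main__":
    for s in itertools.product((1,-1),repeat=4):
        best=None
        for c in (0,1.57,3.14,-1.57):
          for oo in (-2.14,0,2.14):
            f=lambda v:np.r_[(fk(q0,s,v[0],v[1],v[2:6])[0]-p0)*5,(fk(q1,s,v[0],v[1],v[2:6])[0]-p1)*5,(fk(q0,s,v[0],v[1],v[2:6])[1]-R0).ravel(),(fk(q1,s,v[0],v[1],v[2:6])[1]-R1).ravel()]
            r=least_squares(f,[oo,c,.35,.4,.4,.3])
            if best is None or r.cost<best.cost:best=r
        print(s,round(best.cost,6),np.round(best.x,4))
E
python3 fit.py
```

```text
(1, 1, 1, 1) 2.25408 [ 0.8151 -1.4518  0.7567  0.0854 -0.7122  1.1409]
(1, 1, 1, -1) 2.150762 [ 0.8031 -1.8473  0.7697  0.0756 -0.7049  1.1404]
(1, 1, -1, 1) 5.867013 [-0.4553  2.4879  1.1364 -0.3501  0.138   0.5401]
(1, 1, -1, -1) 6.40206 [-0.4875  2.0694  1.1307 -0.3456  0.1528  0.5278]
(1, -1, 1, 1) 3.886958 [3.7419 0.0285 0.5544 0.2504 0.4745 0.2676]
(1, -1, 1, -1) 4.534094 [ 3.7412 -0.3572  0.5544  0.2506  0.4743  0.2678]
(1, -1, -1, 1) 1.954575 [ 3.8366  1.9939  0.7273 -0.1212  0.7362 -0.1199]
(1, -1, -1, -1) 1.639941 [ 3.8288  1.6007  0.7278 -0.1181  0.7332 -0.114 ]
(-1, 1, 1, 1) 0.246855 [-3.3024 -1.7372  1.7035 -0.8141 -0.2347  0.9408]
(-1, 1, 1, -1) 0.396926 [ 2.974  -2.1345  1.7089 -0.821  -0.2304  0.9366]
(-1, 1, -1, 1) 4.279091 [ 2.6782  3.0424  1.5663 -0.8352 -0.1275  0.708 ]
(-1, 1, -1, -1) 4.936643 [ 2.6777  2.6655  1.5664 -0.8354 -0.1273  0.7079]
(-1, -1, 1, 1) 3.596912 [0.0075 3.1345 0.2133 0.592  0.3972 0.2932]
(-1, -1, 1, -1) 2.958531 [0.0092 2.7904 0.2145 0.5908 0.3976 0.2932]
(-1, -1, -1, 1) 0.066548 [-0.0823 -4.3924  0.2714  0.5595  0.4052  0.3109]
(-1, -1, -1, -1) 0.004215 [-0.0884  1.4941  0.2665  0.5652  0.4022  0.3132]
```

```bash
cat > kin.py <<'E'
from h import *
from scipy.optimize import least_squares
C=np.stack([[0,0,1],[0,1,0],[-1,0,0]],1).astype(float)
E=lambda a,t:Ro.from_euler(a,t).as_matrix()
def fk(q,v):
    o,c,d1,L1,L2,L3,y1,y2,y3,x1,x2,x3=v
    A=E("z",-q[0]+o);p=A@[0,0,d1];A=A@E("y",q[1]);p=p+A@[0,y1,0]
    A=A@E("z",-q[2]);p=p+A@[x1,y2,L1]
    A=A@E("y",q[3])@E("z",-q[4]);p=p+A@[x2,y3,L2]
    A=A@E("y",q[5]);p=p+A@[x3,0,0];A=A@E("z",-q[6]);p=p+A@[0,0,L3]
    return p,A@E("z",c)@C
def fit(data):
    f=lambda v:np.r_[np.concatenate([np.r_[(fk(q,v)[0]-p)*5,(fk(q,v)[1]-R).ravel()] for q,p,R in data]),.02*v[6:],.02*v[0]]
    return least_squares(f,[0,1.57,.27,.56,.4,.31]+[0]*6)
E
python3 - <<'E'
from kin import *
q0=np.array([1.0348,.522,-.0363,1.5999,.0212,1.0211,-.1128]);p0=np.array([.2806,-.5581,.2307]);R0=Ro.from_euler("xyz",[-1.4908,1.5697,2.1166]).as_matrix()
o=bot.observe();T=cur();D=[(q0,p0,R0),(np.array(o["qpos"]),*T)]
import pickle;pickle.dump(D,open("D.pkl","wb"))
np.set_printoptions(precision=4,suppress=True)
r=fit(D);print(r.cost,r.x)
for q,p,R in D: P,A=fk(q,r.x);print(P-p,Ro.from_matrix(A.T@R).as_rotvec())
E
```

```text
2.627587195340243e-07 [ 0.      1.5708  0.3209  0.5426  0.3981  0.3552 -0.0177 -0.024  -0.0171
  0.0016 -0.005  -0.0086]
[0. 0. 0.] [-0.     -0.     -0.0001]
[ 0.  0. -0.] [ 0. -0.  0.]
```

```bash
cat >> kin.py <<'E'
lo=np.array([-2.91,-.3,-1.5,.17,-1.26,.16,-2.52]);hi=np.array([2.91,2.13,1.42,2.43,4.41,1.93,2.52])
import pickle
try: V=fit(pickle.load(open("D.pkl","rb"))).x
except Exception: V=None
def ik(T,q0,w=.01,qr=None,mar=.0):
    p,R=T;qr=q0 if qr is None else qr
    def f(q):
        P,A=fk(q,V);return np.r_[(P-p)*5,(A-R).ravel(),w*(q-qr)]
    r=least_squares(f,np.clip(q0,lo+.01+mar,hi-.01-mar),bounds=(lo+mar,hi-mar))
    P,A=fk(r.x,V);return r.x,np.linalg.norm(P-p)+.1*np.linalg.norm(A-R)
E
cat > srch.py <<'E'
import h; from kin import *
np.set_printoptions(precision=2,suppress=True)
rng=np.random.default_rng(0)
for sg in(-1,1):
  h.SG=sg
  for lean in(30,43):
    for phi in(-35,10,60):
      T=h.spose(phi,lean=lean);S=[]
      for k in range(40):
        q,e=ik(T,rng.uniform(lo,hi),w=.0)
        if e<2e-3: S.append((min(np.min(q-lo),np.min(hi-q)),q))
      S.sort(key=lambda t:-t[0]);print(sg,lean,phi,len(S));
      for m,q in S[:3]:print("   ",round(m,2),q)
E
python3 srch.py
```

```text
-1 30 -35 6
    0.1 [-1.36  0.98  1.32  2.22 -1.12  0.27 -0.71]
    0.03 [-1.35  0.92  1.25  2.23 -0.9   0.19 -0.92]
    0.02 [-1.35  0.91  1.24  2.23 -0.86  0.18 -0.96]
-1 30 10 16
    0.18 [-0.05  0.32  0.17  2.16 -1.07  0.34 -0.46]
    0.17 [-0.02  0.31  0.14  2.16 -1.05  0.33 -0.48]
    0.15 [ 0.03  0.31  0.08  2.16 -1.01  0.31 -0.52]
-1 30 60 19
    0.54 [ 1.17  0.95 -0.87  1.88 -0.72  0.72 -0.65]
    0.53 [ 1.16  0.95 -0.87  1.88 -0.73  0.72 -0.65]
    0.52 [ 1.21  0.99 -0.95  1.89 -0.63  0.68 -0.74]
-1 43 -35 9
    0.06 [-1.34  0.92  1.28  2.37  3.59  0.29  0.89]
    0.02 [-1.22  0.7   1.03  2.41  2.67  0.32  1.88]
    0.02 [-1.37  1.06  1.4   2.37  3.97  0.4   0.46]
-1 43 10 22
    0.13 [ 0.34  0.33 -0.23  2.3   3.98  0.29  0.84]
    0.12 [0.02 0.33 0.16 2.31 4.15 0.4  0.64]
    0.11 [-0.13  0.34  0.35  2.32  4.2   0.46  0.57]
-1 43 60 16
    0.19 [ 1.36  1.1  -1.13  2.06 -0.84  0.35 -0.48]
    0.18 [ 1.36  1.1  -1.13  2.06 -0.83  0.34 -0.49]
    0.13 [ 1.26  0.99 -0.94  2.05 -1.13  0.51 -0.22]
1 30 -35 30
    0.21 [ 0.3   0.77 -1.23  2.22  1.56  1.49  0.03]
    0.21 [ 0.25  
[... 233 characters left out ...]
.19  1.23  0.46  0.54]
1 30 60 18
    0.37 [ 1.3   1.09 -1.13  1.9  -0.34  0.6   2.15]
    0.32 [ 1.28  1.07 -1.1   1.9  -0.4   0.61  2.2 ]
    0.24 [ 1.26  1.04 -1.05  1.89 -0.48  0.63  2.28]
1 43 -35 29
    0.03 [ 0.34  0.86 -1.31  2.4   1.83  1.62 -0.14]
    0.03 [ 0.31  0.81 -1.24  2.4   1.83  1.55 -0.17]
    0.03 [ 0.26  0.74 -1.14  2.4   1.83  1.46 -0.2 ]
1 43 10 28
    0.1 [ 1.02  0.57 -1.1   2.33  2.42  0.29 -0.6 ]
    0.1 [ 1.03  0.57 -1.11  2.33  2.41  0.29 -0.58]
    0.1 [ 1.03  0.57 -1.11  2.33  2.4   0.29 -0.57]
1 43 60 11
    0.08 [ 1.39  1.16 -1.21  2.07 -0.6   0.28  2.44]
    0.07 [ 1.46  1.32 -1.38  2.11  0.27  0.23  1.62]
    0.07 [ 1.44  1.25 -1.32  2.1  -0.09  0.23  1.96]
```

```bash
cat >> h.py <<'E'
def tpose(phi,tphi,lean=33,r=.09,back=0.,sg=1,ahead=0.):  # spoke angle phi, tool roll tphi
    p=np.radians(phi);rad=-np.sin(p)*ey+np.cos(p)*ez
    t=np.radians(tphi);rt=-np.sin(t)*ey+np.cos(t)*ez;l=np.radians(lean)
    x=-rt*np.cos(l)+ex*np.sin(l); y=sg*(np.cos(t)*ey+np.sin(t)*ez); z=np.cross(x,y)
    return hub+r*rad+ex*ahead+x*(.019-back), np.stack([x,y,z],1)
E
cat > srch2.py <<'E'
from h import tpose; from kin import *
np.set_printoptions(precision=2,suppress=True)
rng=np.random.default_rng(1)
S=np.linspace(0,1,7)
marg=lambda q:min(np.min(q-lo),np.min(hi-q))
mid=(lo+hi)/2
for sg in(-1,1):
  for lean in(30,36):
    for a,b in((0,50),(15,50),(30,50)):
      best=(-1,)
      for k in range(25):
        q,e=ik(tpose(-20,a,lean,sg=sg),rng.uniform(lo,hi),w=.0)
        if e>2e-3: continue
        m=marg(q);Q=[q]
        q2,e=ik(tpose(-20,a,lean,sg=sg,back=.09),q,w=.02,mar=.05)
        if e>.01: continue
        for s in S[1:]:
            q,e=ik(tpose(-20+88*s,a+(b-a)*s,lean,sg=sg),q,w=.02,mar=.03)
            if e>.012: m=-1;break
            m=min(m,marg(q));Q.append(q)
        if m>best[0]:best=(m,Q[0],Q[len(Q)//2],Q[-1])
      print(sg,lean,a,b,round(best[0],2),*best[1:])
E
time python3 srch2.py
```

```text
-1 30 0 50 0.01 [-0.56  0.34  0.51  2.22 -1.02  0.17 -0.63] [ 0.25  0.42  0.06  2.09 -1.23  0.62 -0.26] [ 0.63  0.73 -0.09  1.93 -1.23  1.   -0.19]
-1 30 15 50 0.08 [ 0.18  0.33 -0.18  2.18 -1.07  0.25 -0.54] [ 0.52  0.47 -0.2   2.06 -1.17  0.65 -0.31] [ 0.72  0.73 -0.22  1.93 -1.18  0.93 -0.23]
-1 30 30 50 0.18 [ 0.67  0.46 -0.62  2.14 -1.08  0.36 -0.49] [ 0.84  0.57 -0.57  2.03 -1.02  0.61 -0.45] [ 0.94  0.78 -0.55  1.93 -0.98  0.75 -0.38]
-1 36 0 50 -1
-1 36 15 50 -1
-1 36 30 50 -1
1 30 0 50 0.03 [ 0.33  0.33 -0.51  2.26  1.25  0.19  0.34] [ 1.2   0.78 -1.32  2.14  0.81  0.35  1.  ] [ 1.39  1.31 -1.47  1.98  0.63  0.57  1.31]
1 30 15 50 0.03 [ 0.88  0.53 -1.06  2.23  1.08  0.21  0.56] [ 1.28  0.96 -1.45  2.11  0.85  0.45  0.98] [ 1.39  1.31 -1.47  1.98  0.63  0.57  1.31]
1 30 30 50 0.03 [ 0.81  0.5  -0.81  2.14 -0.88  0.27  2.47] [ 1.02  0.64 -0.84  2.03 -0.79  0.48  2.49] [ 1.14  0.88 -0.87  1.94 -0.67  0.58  2.49]
1 36 0 50 0.03 [ 0.84  0.59 -1.25  2.31  1.77  0.6  -0.07] [ 1.26  0.86 -1.38  2.22  1.35  0.31  0.51] [ 1.43  1.33 -1.47  2.06  0.8   0.44  1.17]
1 36 15 50 0.03 [ 1.    0.65 -1.24  2.29  1.8   0.32 -0.09] [ 1.32  1.   -1.46  2.19  1.22  0.35  0.65] [ 1.43  1.33 -1.47  2.06  0.8   0.44  1.17]
1 36 30 50 0.03 [ 1.18  0.9  -1.41  2.27  1.63  0.31  0.13] [ 1.35  1.08 -1.47  2.17  1.01  0.33  0.84] [ 1.43  1.33 -1.47  2.06  0.79  0.44  1.18]
real	0m19.661s
user	0m19.753s
sys	0m0.118s
```

```bash
cat > srch3.py <<'E'
from h import tpose,Ro; from kin import *
np.set_printoptions(precision=2,suppress=True)
rng=np.random.default_rng(1)
marg=lambda q:min(np.min(q-lo),np.min(hi-q))
def pose(phi,t,lean,tw,back=0):
    p,R=tpose(phi,t,lean,sg=-1,back=back);return p,R@Ro.from_euler("x",tw,degrees=True).as_matrix()
out=[]
for lean in(30,36,42):
  for t in(-10,0,10,20,30):
    for tw in range(-150,180,30):
      best=(-1,)
      for k in range(8):
        q,e=ik(pose(20,t,lean,tw),rng.uniform(lo,hi),w=.0,mar=.1)
        if e>2e-3: continue
        m=marg(q);Q=[]
        for ph,bk in((20,.0),(-20,0),(-20,.09),(20,.09),(45,0),(70,0)):
            q,e=ik(pose(ph,t,lean,tw,bk),q,w=.02,mar=.03)
            if e>.012: m=-1;break
            m=min(m,marg(q));Q.append(q)
        if m>best[0]:best=(m,lean,t,tw,Q[1],Q[-1])
      if best[0]>0: out.append(best)
out.sort(key=lambda b:-b[0])
for b in out[:16]:print(round(b[0],2),*b[1:])
E
time python3 srch3.py
```

```text
0.19 30 30 -60 [ 0.69  0.46 -0.64  2.14 -1.06  0.35  0.54] [ 0.84  0.62 -0.56  2.04 -0.93  0.44  0.65]
0.18 30 30 -120 [ 0.7   0.47 -0.66  2.14 -1.05  0.34  1.58] [ 0.85  0.62 -0.58  2.04 -0.92  0.43  1.69]
0.18 30 30 0 [ 0.67  0.46 -0.61  2.14 -1.08  0.36 -0.49] [ 0.82  0.62 -0.54  2.04 -0.96  0.45 -0.37]
0.17 30 -10 -120 [ 0.56  0.46 -0.99  2.24  1.48  0.63 -0.91] [ 0.85  0.65 -1.05  2.26  1.76  0.64 -0.88]
0.17 30 -10 -90 [ 0.55  0.46 -0.98  2.24  1.48  0.63 -1.43] [ 0.84  0.65 -1.04  2.26  1.76  0.63 -1.4 ]
0.17 30 -10 -150 [ 0.44  0.4  -0.82  2.25  1.46  0.54 -0.38] [ 0.76  0.59 -0.91  2.26  1.78  0.53 -0.4 ]
0.17 30 -10 120 [ 0.4   0.39 -0.77  2.25  1.45  0.51  1.19] [ 0.74  0.57 -0.87  2.26  1.79  0.51  1.16]
0.17 30 -10 -60 [ 0.27  0.35 -0.6   2.25  1.43  0.43 -1.94] [ 0.66  0.53 -0.75  2.26  1.82  0.43 -2.03]
0.17 30 30 60 [ 0.73  0.47 -0.69  2.14 -1.01  0.33 -1.6 ] [ 0.87  0.63 -0.61  2.04 -0.88  0.42 -1.48]
0.16 30 30 30 [ 0.73  0.48 -0.7   2.14 -1.01  0.32 -1.08] [ 0.87  0.63 -0.62  2.04 -0.88  0.42 -0.96]
0.15 30 30 90 [ 0.65  0.45 -0.58  2.14 -1.11  0.37 -2.03] [ 0.8   0.61 -0.51  2.04 -0.99  0.47 -1.92]
0.14 30 20 0 [ 0.33  0.36 -0.3   2.17 -1.12  0.31 -0.48] [ 0.58  0.52 -0.32  2.09 -1.11  0.38 -0.23]
0.13 30 30 -30 [ 0.63  0.45 -0.55  2.14 -1.13  0.39  0.08] [ 0.78  0.6  -0.48  2.04 -1.01  0.48  0.2 ]
0.13 30 20 -30 [ 0.32  0.36 -0.28  2.17 -1.13  0.31  0.06] [ 0.57  0.52 -0.3   2.09 -1.13  0.39  0.3 ]
0.11 30 -10 150 [ 0.15  0.33 -0.44  2.26  1.41  0.37  0.69] [ 0.6   0.51 -0.66  2.26  1.85  0.38  0.54]
0.11 30 20 60 [ 0.42  0.37 -0.42  2.17 -1.03  0.27 -1.6 ] [ 0.67  0.53 -0.44  2.09 -1.    0.32 -1.38]
real	1m12.381s
user	1m12.444s
sys	0m0.100s
```

```bash
cat > srch4.py <<'E'
from h import tpose; from kin import *
np.set_printoptions(precision=2,suppress=True)
rng=np.random.default_rng(1)
marg=lambda q:min(np.min(q-lo),np.min(hi-q))
for lean in(30,34):
  for a,b in((20,50),(25,50),(25,60),(30,60),(30,70)):
      best=(-1,)
      for k in range(16):
        q,e=ik(tpose(0,a,lean,sg=-1),rng.uniform(lo,hi),w=.0,mar=.08)
        if e>2e-3: continue
        m=marg(q);Q=[q]
        q2,e=ik(tpose(0,a,lean,sg=-1,back=.09),q,w=.02,mar=.05)
        if e>.01: continue
        m=min(m,marg(q2))
        for s in np.linspace(0,1,6)[1:]:
            q,e=ik(tpose(90*s,a+(b-a)*s,lean,sg=-1),q,w=.02,mar=.03)
            if e>.012: m=-1;break
            m=min(m,marg(q));Q.append(q)
        if m>best[0]:best=(m,q2,Q[0],Q[len(Q)//2],Q[-1])
      print(lean,a,b,round(best[0],2),*best[1:])
E
python3 srch4.py
```

```text
30 20 50 0.16 [ 0.47  0.19 -0.24  2.13 -0.85  0.56 -0.67] [ 0.43  0.36 -0.33  2.14 -1.02  0.35 -0.52] [ 0.74  0.6  -0.36  2.   -1.09  0.68 -0.31] [ 0.84  0.81 -0.38  1.92 -1.1   0.81 -0.24]
30 25 50 0.22 [ 0.65  0.24 -0.38  2.11 -0.88  0.61 -0.62] [ 0.58  0.41 -0.47  2.12 -1.02  0.39 -0.51] [ 0.82  0.63 -0.47  1.99 -1.03  0.66 -0.36] [ 0.9   0.83 -0.48  1.92 -1.04  0.76 -0.29]
30 25 60 0.18 [ 0.78  0.26 -0.54  2.1  -0.82  0.58 -0.68] [ 0.68  0.43 -0.6   2.12 -0.91  0.34 -0.61] [ 0.96  0.72 -0.63  1.96 -0.93  0.66 -0.45] [ 1.03  0.96 -0.63  1.86 -0.92  0.81 -0.41]
30 30 60 0.26 [ 0.81  0.3  -0.51  2.08 -0.89  0.66 -0.6 ] [ 0.71  0.46 -0.59  2.11 -1.    0.42 -0.52] [ 0.93  0.72 -0.57  1.95 -0.98  0.72 -0.41] [ 0.99  0.94 -0.57  1.86 -0.97  0.84 -0.37]
30 30 70 0.22 [ 0.9   0.32 -0.63  2.08 -0.84  0.63 -0.65] [ 0.79  0.48 -0.69  2.11 -0.92  0.38 -0.6 ] [ 1.03  0.81 -0.69  1.92 -0.91  0.74 -0.49] [ 1.08  1.07 -0.67  1.81 -0.89  0.91 -0.47]
34 20 50 0.07 [ 0.64  0.19 -0.43  2.19 -0.98  0.47 -0.53] [ 0.59  0.38 -0.54  2.18 -1.18  0.24 -0.34] [ 0.86  0.62 -0.52  2.05 -1.16  0.57 -0.21] [ 0.94  0.84 -0.52  1.97 -1.15  0.7  -0.17]
34 25 50 0.08 [ 0.87  0.25 -0.63  2.17 -0.97  0.5  -0.53] [ 0.78  0.45 -0.73  2.17 -1.11  0.24 -0.4 ] [ 0.98  0.68 -0.68  2.04 -1.04  0.51 -0.32] [ 1.04  0.88 -0.67  1.97 -1.03  0.61 -0.27]
34 25 60 0.1 [ 0.84  0.25 -0.59  2.17 -0.99  0.51 -0.51] [ 0.76  0.44 -0.69  2.17 -1.14  0.26 -0.37] [ 0.99  0.72 -0.64  2.01 -1.07  0.62 -0.31] [ 1.05  0.96 -0.62  1.91 -1.04  0.77 -0.29]
34 30 60 0.12 [ 0.99  0.32 -0.72  2.15 -0.97  0.55 -0.51] [ 0.87  0.5  -0.8   2.15 -1.09  0.28 -0.41] [ 1.05  0.76 -0.73  2.   -1.    0.59 -0.37] [ 1.09  0.98 -0.7   1.92 -0.97  0.72 -0.34]
34 30 70 0.1 [ 1.03  0.33 -0.77  2.15 -0.94  0.53 -0.54] [ 0.9   0.52 -0.84  2.15 -1.04  0.26 -0.46] [ 1.1   0.84 -0.78  1.98 -0.96  0.64 -0.42] [ 1.15  1.1  -0.74  1.86 -0.93  0.81 -0.42]
```

```bash
cat > n2.py <<'E'
import sys; from h import *
np.set_printoptions(precision=3,suppress=True)
def TP(a):
    v=[float(x) for x in a.split(":")];return tpose(v[0],v[1],30,sg=-1,back=v[2])
T=cur();o=bot.observe();print(T[0],"F",o["force"],"M",o["moment"],o["grip_width"],o["clock"],"q",o["qpos"])
if len(sys.argv)>1: rows(T,[TP(a) for a in sys.argv[1:]])
E
python3 n2.py 15:40:.18 0:30:.14 -5:23:.09 -5:23:0
```

```text
[ 0.497 -0.011  0.32 ] F [ 0.101 -0.691 -0.098] M [-0.008  0.715  0.018] 0.03407811216518567 4.25 q [ 1.538 -0.178 -1.494  2.351 -1.263  0.162 -0.279]
[{"x": -0.023, "y": 0.313, "z": 0.02, "wx": 0.075, "wy": -0.033, "wz": -0.101},{"x": 0.025, "y": 0.159, "z": -0.004, "wx": 0.058, "wy": -0.033, "wz": -0.078},{"x": 0.125, "y": 0.062, "z": 0.002, "wx": 0.047, "wy": -0.034, "wz": -0.062},{"x": 0.328, "y": -0.029, "z": 0.035, "wx": 0.047, "wy": -0.034, "wz": -0.062}]
```

Request:
servo_tool(
  targets=[
    {"x": -0.05,"y": 0.1,"z": 0.02,"wx": 0.03,"wy": -0.01,"wz": -0.04},
    {"x": -0.05,"y": 0.2,"z": 0.02,"wx": 0.06,"wy": -0.02,"wz": -0.08},
    {"x": -0.023,"y": 0.313,"z": 0.02,"wx": 0.075,"wy": -0.033,"wz": -0.101},
    {"x": -0.023,"y": 0.313,"z": 0.02,"wx": 0.075,"wy": -0.033,"wz": -0.101},
    {"x": -0.023,"y": 0.313,"z": 0.02,"wx": 0.075,"wy": -0.033,"wz": -0.101},
    {"x": -0.023,"y": 0.313,"z": 0.02,"wx": 0.075,"wy": -0.033,"wz": -0.101},
  ],
  grip=0.22,
)

```text
clock: 5.0
position: [0.4955, -0.1378, 0.3311]
tool_rot: [-2.096, 0.721, 0.926]
force: [0.5, 0.5, -0.6]
grip_width: 0.0523
```

```bash
python3 n2.py  15:40:.18 0:30:.14 -5:23:.09 -5:23:0; python3 - <<'E'
from kin import *; import pickle
D=pickle.load(open("D.pkl","rb"));o=bot.observe();P,A=fk(o["qpos"],V);T=cur();print("fkerr",P-T[0]);D.append((np.array(o["qpos"]),*T));pickle.dump(D,open("D.pkl","wb"))
E
```

```text
[ 0.496 -0.138  0.331] F [ 0.455  0.495 -0.574] M [-0.623  0.442 -0.032] 0.052340305681618036 5.0 q [ 1.45   0.495 -1.07   1.941 -0.548  0.856 -0.872]
[{"x": -0.001, "y": -0.004, "z": 0.001, "wx": -0.001, "wy": 0.0, "wz": 0.001},{"x": 0.131, "y": -0.098, "z": 0.02, "wx": -0.015, "wy": 0.0, "wz": 0.025},{"x": 0.27, "y": -0.111, "z": 0.027, "wx": -0.025, "wy": 0.0, "wz": 0.042},{"x": 0.487, "y": -0.053, "z": 0.022, "wx": -0.025, "wy": 0.0, "wz": 0.042}]
fkerr [ 0.00230946  0.00687645 -0.00032366]
```

Request:
servo_tool(
  targets=[
    {"x": 0.06,"y": -0.05,"z": 0.01,"wx": -0.008,"wy": 0,"wz": 0.012},
    {"x": 0.131,"y": -0.098,"z": 0.02,"wx": -0.015,"wy": 0,"wz": 0.025},
    {"x": 0.2,"y": -0.11,"z": 0.025,"wx": -0.025,"wy": 0,"wz": 0.042},
    {"x": 0.27,"y": -0.111,"z": 0.027,"wx": -0.025,"wy": 0,"wz": 0.042},
    {"x": 0.27,"y": -0.111,"z": 0.027,"wx": -0.025,"wy": 0,"wz": 0.042},
    {"x": 0.27,"y": -0.111,"z": 0.027,"wx": -0.025,"wy": 0,"wz": 0.042},
  ],
)

```text
clock: 5.75
position: [0.5319, -0.0367, 0.2851]
tool_rot: [-2.44, 0.925, 0.675]
force: [0.6, -0.5, -0.6]
grip_width: 0.052
```

```bash
python3 n2.py -5:23:.09 -5:23:.045 -5:23:0 5:27:0 15:31:0 25:35:0 35:39:0
```

```text
[ 0.532 -0.037  0.285] F [ 0.631 -0.495 -0.613] M [-0.424  0.505 -0.008] 0.05198208474426671 5.75 q [ 1.117  0.332 -1.029  2.106 -0.444  0.452 -1.058]
[{"x": 0.001, "y": -0.0, "z": 0.0, "wx": 0.001, "wy": 0.0, "wz": -0.0},{"x": 0.114, "y": -0.0, "z": 0.0, "wx": 0.001, "wy": 0.0, "wz": -0.0},{"x": 0.226, "y": -0.0, "z": 0.0, "wx": 0.001, "wy": 0.0, "wz": -0.0},{"x": 0.213, "y": 0.033, "z": -0.008, "wx": 0.006, "wy": 0.0, "wz": -0.01},{"x": 0.205, "y": 0.068, "z": -0.012, "wx": 0.012, "wy": 0.0, "wz": -0.019},{"x": 0.203, "y": 0.105, "z": -0.013, "wx": 0.017, "wy": 0.0, "wz": -0.029},{"x": 0.206, "y": 0.141, "z": -0.011, "wx": 0.023, "wy": 0.0, "wz": -0.039}]
```

Request:
servo_tool(
  targets=[
    {"x": 0.114,"y": 0,"z": 0,"wx": 0,"wy": 0,"wz": 0},
    {"x": 0.226,"y": 0,"z": 0,"wx": 0,"wy": 0,"wz": 0},
    {"x": 0.226,"y": 0,"z": 0,"wx": 0,"wy": 0,"wz": 0},
    {"x": 0.213,"y": 0.033,"z": -0.008,"wx": 0.006,"wy": 0,"wz": -0.01},
    {"x": 0.205,"y": 0.068,"z": -0.012,"wx": 0.012,"wy": 0,"wz": -0.019},
    {"x": 0.203,"y": 0.105,"z": -0.013,"wx": 0.017,"wy": 0,"wz": -0.029},
    {"x": 0.206,"y": 0.141,"z": -0.011,"wx": 0.023,"wy": 0,"wz": -0.039},
  ],
)

```text
clock: 6.62
position: [0.5792, -0.0603, 0.2018]
tool_rot: [-2.122, 0.734, 0.908]
force: [1.8, 3.5, 7.4]
grip_width: 0.0522
```

```bash
python3 n2.py 35:39:0 45:43:0 55:47:0 65:51:0 75:54:0 85:57:0 93:60:0; cat > w.py <<'E'
import sys;from h import *
for n in ("side","scene"):
    im,d=bot.grab_frame(n); P=cloud(n,d)
    a,r,g=wheelpts(n,d);k=(r>.07);hh,e=np.histogram(g[k],36,(-180,180));print(n,[(int(x),int(c)) for x,c in zip(e,hh) if c>3])
    if len(sys.argv)>1 and n in sys.argv[2:]: cv2.imwrite(f"pics/{sys.argv[1]}_{n}.png",im[:,:,::-1])
    # bed -y end, block
    for t in("bed_mid","block_mid"):
        for R in bot.trace(n,t)[:1]:
            m=R["mask"]&(d>0);Q=(P[m]-hub);print("  ",t,round(R["confidence"],2),"y(hub) lo/hi",np.round(np.percentile(Q@ey,[2,98]),3),"z",np.round(np.median(P[m][:,2]),3))
E
python3 w.py s1 side; python3 -c "
import cv2;im=cv2.imread('pics/s1_side.png');cv2.imwrite('pics/s1c.png',cv2.resize(im[110:330,240:480],(720,600)[:2]))"
```

```text
[ 0.579 -0.06   0.202] F [1.828 3.501 7.428] M [ 0.72  -0.423  0.064] 0.05222112337143712 6.625 q [ 1.151  0.759 -1.044  2.006 -0.379  0.416 -0.998]
[{"x": 0.007, "y": -0.001, "z": 0.005, "wx": -0.0, "wy": -0.0, "wz": 0.001},{"x": 0.007, "y": 0.035, "z": 0.005, "wx": 0.005, "wy": -0.0, "wz": -0.009},{"x": 0.013, "y": 0.071, "z": 0.008, "wx": 0.011, "wy": -0.0, "wz": -0.019},{"x": 0.025, "y": 0.105, "z": 0.015, "wx": 0.016, "wy": -0.0, "wz": -0.028},{"x": 0.042, "y": 0.136, "z": 0.025, "wx": 0.021, "wy": -0.0, "wz": -0.036},{"x": 0.064, "y": 0.164, "z": 0.038, "wx": 0.025, "wy": -0.0, "wz": -0.043},{"x": 0.084, "y": 0.182, "z": 0.049, "wx": 0.029, "wy": -0.0, "wz": -0.05}]
side [(-160, 10), (-60, 5), (10, 8), (20, 28), (30, 35), (50, 21), (110, 84)]
   bed_mid 0.58 y(hub) lo/hi [-0.324  0.008] z 0.084
scene [(10, 4), (20, 43), (30, 27), (40, 7), (50, 60), (110, 74), (120, 15)]
   bed_mid 0.87 y(hub) lo/hi [-0.32  -0.012] z 0.086
   block_mid 0.6 y(hub) lo/hi [-0.134 -0.047] z 0.107
```

View pics/s1c.png

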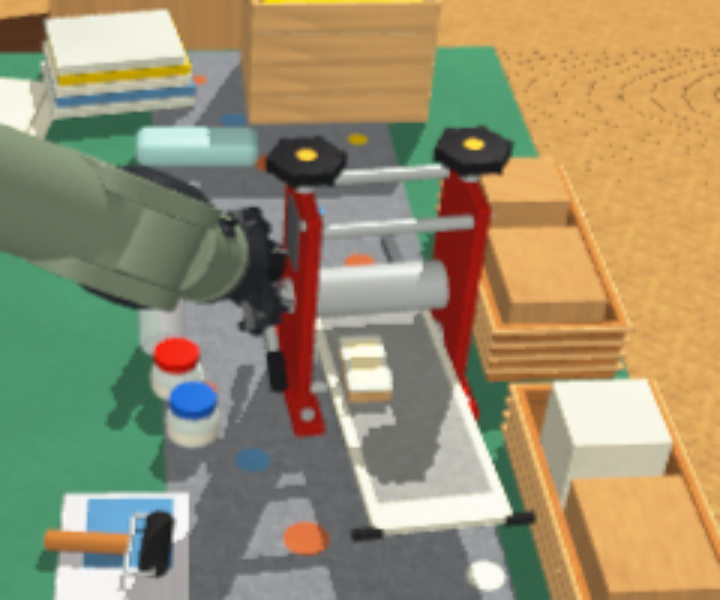

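Request:
servo_tool(
  targets=[
    {"x": 0.007,"y": 0.035,"z": 0.005,"wx": 0.005,"wy": 0,"wz": -0.009},
    {"x": 0.013,"y": 0.071,"z": 0.008,"wx": 0.011,"wy": 0,"wz": -0.019},
    {"x": 0.025,"y": 0.105,"z": 0.015,"wx": 0.016,"wy": 0,"wz": -0.028},
    {"x": 0.042,"y": 0.136,"z": 0.025,"wx": 0.021,"wy": 0,"wz": -0.036},
    {"x": 0.064,"y": 0.164,"z": 0.038,"wx": 0.025,"wy": 0,"wz": -0.043},
    {"x": 0.084,"y": 0.182,"z": 0.049,"wx": 0.029,"wy": 0,"wz": -0.05},
    {"x": 0.094,"y": 0.192,"z": 0.054,"wx": 0.029,"wy": 0,"wz": -0.05},
    {"x": 0.094,"y": 0.192,"z": 0.054,"wx": 0.029,"wy": 0,"wz": -0.05},
  ],
)

```text
clock: 7.92
position: [0.5814, -0.0899, 0.1191]
tool_rot: [-1.853, 0.452, 1.063]
force: [0.4, -0.4, 2.4]
grip_width: 0.0525
```

```bash
python3 n2.py 98:60:0 90:60:.1 60:48:.1 30:36:.1 -3:24:.09 -3:24:.0 ; python3 w.py
```

```text
[ 0.581 -0.09   0.119] F [ 0.417 -0.391  2.447] M [-0.478  0.286 -0.018] 0.05246376052294537 7.925 q [ 1.247  1.163 -1.032  1.865 -0.38   0.58  -0.869]
[{"x": -0.001, "y": 0.005, "z": -0.001, "wx": 0.0, "wy": 0.0, "wz": -0.001},{"x": -0.267, "y": -0.02, "z": -0.009, "wx": 0.0, "wy": 0.0, "wz": -0.001},{"x": -0.29, "y": -0.169, "z": -0.023, "wx": -0.016, "wy": 0.0, "wz": 0.028},{"x": -0.255, "y": -0.317, "z": -0.002, "wx": -0.033, "wy": 0.0, "wz": 0.057},{"x": -0.138, "y": -0.424, "z": 0.051, "wx": -0.05, "wy": 0.0, "wz": 0.086},{"x": 0.056, "y": -0.31, "z": 0.032, "wx": -0.05, "wy": 0.0, "wz": 0.086}]
side [(-90, 46), (-80, 6), (0, 74), (50, 6), (60, 22), (70, 25), (80, 40), (90, 24), (100, 17), (110, 8)]
   bed_mid 0.62 y(hub) lo/hi [-0.292  0.   ] z 0.084
   block_mid 0.72 y(hub) lo/hi [-0.107 -0.015] z 0.106
scene [(-90, 28), (50, 21), (60, 47), (70, 65), (80, 65), (90, 29), (100, 51), (110, 17)]
   bed_mid 0.95 y(hub) lo/hi [-0.288 -0.015] z 0.086
   block_mid 0.72 y(hub) lo/hi [-0.102 -0.015] z 0.107
```

```bash
sed -i 's/^    # bed.*/    k=(r>.06)\&((g<-50)|((g>-40)\&(g<15)));print("  ang",[ (i,round(float(np.median(g[k\&(abs(g-i)<25)])),1)) for i in (-85,5) if (k\&(abs(g-i)<25)).sum()>8])/' w.py; python3 n2.py 90:60:.1 60:48:.1 30:36:.1 5:26:.09 5:26:.0; python3 w.py
```

```text
[ 0.581 -0.09   0.119] F [ 0.343 -0.017  5.059] M [-0.017  0.107 -0.022] 0.051928109715262814 8.225 q [ 1.248  1.164 -1.032  1.865 -0.379  0.58  -0.869]
[{"x": -0.266, "y": -0.021, "z": -0.01, "wx": 0.0, "wy": 0.0, "wz": -0.001},{"x": -0.29, "y": -0.17, "z": -0.023, "wx": -0.016, "wy": 0.0, "wz": 0.028},{"x": -0.254, "y": -0.317, "z": -0.002, "wx": -0.033, "wy": 0.0, "wz": 0.057},{"x": -0.163, "y": -0.404, "z": 0.036, "wx": -0.047, "wy": 0.0, "wz": 0.081},{"x": 0.033, "y": -0.296, "z": 0.019, "wx": -0.047, "wy": 0.0, "wz": 0.081}]
side [(-90, 48), (-10, 4), (0, 71), (10, 7), (50, 4), (60, 23), (70, 27), (80, 39), (90, 25), (100, 17), (110, 6)]
  ang [(-85, -83.3), (5, 5.8)]
   bed_mid 0.64 y(hub) lo/hi [-0.291  0.001] z 0.084
   block_mid 0.55 y(hub) lo/hi [-0.107 -0.015] z 0.105
scene [(-90, 29), (50, 20), (60, 49), (70, 63), (80, 69), (90, 29), (100, 51), (110, 21)]
  ang [(-85, -84.2)]
   bed_mid 0.67 y(hub) lo/hi [-0.286 -0.026] z 0.086
   block_mid 0.86 y(hub) lo/hi [-0.102 -0.017] z 0.107
```

Request:
servo_tool(
  targets=[
    {"x": -0.13,"y": -0.008,"z": -0.005,"wx": 0,"wy": 0,"wz": 0},
    {"x": -0.266,"y": -0.021,"z": -0.01,"wx": 0,"wy": 0,"wz": -0.001},
    {"x": -0.29,"y": -0.17,"z": -0.023,"wx": -0.016,"wy": 0,"wz": 0.028},
    {"x": -0.254,"y": -0.317,"z": -0.002,"wx": -0.033,"wy": 0,"wz": 0.057},
    {"x": -0.163,"y": -0.404,"z": 0.036,"wx": -0.047,"wy": 0,"wz": 0.081},
    {"x": -0.163,"y": -0.404,"z": 0.036,"wx": -0.047,"wy": 0,"wz": 0.081},
    {"x": -0.163,"y": -0.404,"z": 0.036,"wx": -0.047,"wy": 0,"wz": 0.081},
    {"x": -0.06,"y": -0.35,"z": 0.028,"wx": -0.047,"wy": 0,"wz": 0.081},
    {"x": 0.033,"y": -0.296,"z": 0.019,"wx": -0.047,"wy": 0,"wz": 0.081},
    {"x": 0.033,"y": -0.296,"z": 0.019,"wx": -0.047,"wy": 0,"wz": 0.081},
  ],
)

```text
clock: 9.78
position: [0.5751, -0.0156, 0.211]
tool_rot: [-2.358, 0.892, 0.743]
force: [0.3, -0.2, -0.3]
grip_width: 0.0519
```

```bash
python3 n2.py 5:26:0 15:30:0 24:34:0 33:38:0 42:42:0 51:45:0 60:48:0 69:51:0 77:54:0 85:57:0 92:60:0 98:60:0
```

```text
[ 0.575 -0.016  0.211] F [ 0.295 -0.236 -0.286] M [-0.449  0.487  0.044] 0.051903208402088466 9.775 q [ 0.956  0.554 -0.965  2.095 -0.281  0.269 -1.184]
[{"x": -0.006, "y": 0.001, "z": -0.004, "wx": -0.0, "wy": 0.001, "wz": 0.001},{"x": -0.016, "y": 0.036, "z": -0.01, "wx": 0.005, "wy": 0.001, "wz": -0.009},{"x": -0.02, "y": 0.068, "z": -0.012, "wx": 0.011, "wy": 0.001, "wz": -0.018},{"x": -0.019, "y": 0.101, "z": -0.011, "wx": 0.016, "wy": 0.001, "wz": -0.028},{"x": -0.014, "y": 0.133, "z": -0.008, "wx": 0.022, "wy": 0.001, "wz": -0.038},{"x": -0.004, "y": 0.164, "z": -0.003, "wx": 0.026, "wy": 0.001, "wz": -0.045},{"x": 0.011, "y": 0.192, "z": 0.006, "wx": 0.03, "wy": 0.001, "wz": -0.052},{"x": 0.029, "y": 0.218, "z": 0.016, "wx": 0.034, "wy": 0.001, "wz": -0.059},{"x": 0.048, "y": 0.238, "z": 0.027, "wx": 0.039, "wy": 0.001, "wz": -0.066},{"x": 0.069, "y": 0.254, "z": 0.039, "wx": 0.043, "wy": 0.001, "wz": -0.074},{"x": 0.089, "y": 0.265, "z": 0.051, "wx": 0.047, "wy": 0.001, "wz": -0.081},{"x": 0.108, "y": 0.274, "z": 0.062, "wx": 0.047, "wy": 0.001, "wz": -0.081}]
```

Request:
servo_tool(
  targets=[
    {"x": -0.016,"y": 0.036,"z": -0.01,"wx": 0.005,"wy": 0.001,"wz": -0.009},
    {"x": -0.02,"y": 0.068,"z": -0.012,"wx": 0.011,"wy": 0.001,"wz": -0.018},
    {"x": -0.019,"y": 0.101,"z": -0.011,"wx": 0.016,"wy": 0.001,"wz": -0.028},
    {"x": -0.014,"y": 0.133,"z": -0.008,"wx": 0.022,"wy": 0.001,"wz": -0.038},
    {"x": -0.004,"y": 0.164,"z": -0.003,"wx": 0.026,"wy": 0.001,"wz": -0.045},
    {"x": 0.011,"y": 0.192,"z": 0.006,"wx": 0.03,"wy": 0.001,"wz": -0.052},
    {"x": 0.029,"y": 0.218,"z": 0.016,"wx": 0.034,"wy": 0.001,"wz": -0.059},
    {"x": 0.048,"y": 0.238,"z": 0.027,"wx": 0.039,"wy": 0.001,"wz": -0.066},
    {"x": 0.069,"y": 0.254,"z": 0.039,"wx": 0.043,"wy": 0.001,"wz": -0.074},
    {"x": 0.089,"y": 0.265,"z": 0.051,"wx": 0.047,"wy": 0.001,"wz": -0.081},
    {"x": 0.108,"y": 0.274,"z": 0.062,"wx": 0.047,"wy": 0.001,"wz": -0.081},
    {"x": 0.108,"y": 0.274,"z": 0.062,"wx": 0.047,"wy": 0.001,"wz": -0.081},
  ],
)

```text
clock: 11.28
position: [0.581, -0.0931, 0.1177]
tool_rot: [-1.851, 0.446, 1.06]
force: [-0.8, -0.1, 1.1]
grip_width: 0.052
```

```bash
python3 n2.py 90:60:.1 60:48:.1 30:36:.1 5:26:.09 5:26:.0; python3 w.py
```

```text
[ 0.581 -0.093  0.118] F [-0.838 -0.089  1.148] M [-0.74   0.412  0.008] 0.051997157093536216 11.275 q [ 1.272  1.195 -1.067  1.861 -0.307  0.576 -0.93 ]
[{"x": -0.261, "y": -0.029, "z": -0.009, "wx": -0.0, "wy": -0.0, "wz": 0.0},{"x": -0.284, "y": -0.178, "z": -0.022, "wx": -0.017, "wy": -0.0, "wz": 0.029},{"x": -0.248, "y": -0.325, "z": -0.001, "wx": -0.034, "wy": -0.0, "wz": 0.058},{"x": -0.156, "y": -0.411, "z": 0.038, "wx": -0.048, "wy": -0.0, "wz": 0.082},{"x": 0.04, "y": -0.302, "z": 0.022, "wx": -0.048, "wy": -0.0, "wz": 0.082}]
side [(-90, 48), (-80, 9), (0, 71), (10, 9), (60, 16), (70, 32), (80, 22), (90, 41), (100, 13), (110, 10)]
  ang [(-85, -82.0), (5, 7.3)]
   bed_mid 0.6 y(hub) lo/hi [-0.244  0.154] z 0.084
scene [(-90, 25), (-80, 4), (50, 11), (60, 43), (70, 75), (80, 52), (90, 43), (100, 49), (110, 14)]
  ang [(-85, -82.3)]
   bed_mid 0.62 y(hub) lo/hi [-0.24   0.155] z 0.086
   block_mid 0.69 y(hub) lo/hi [-0.055 -0.012] z 0.107
```

Request:
servo_tool(
  targets=[
    {"x": -0.13,"y": -0.015,"z": -0.005,"wx": 0,"wy": 0,"wz": 0},
    {"x": -0.261,"y": -0.029,"z": -0.009,"wx": 0,"wy": 0,"wz": 0},
    {"x": -0.284,"y": -0.178,"z": -0.022,"wx": -0.017,"wy": 0,"wz": 0.029},
    {"x": -0.248,"y": -0.325,"z": -0.001,"wx": -0.034,"wy": 0,"wz": 0.058},
    {"x": -0.156,"y": -0.411,"z": 0.038,"wx": -0.048,"wy": 0,"wz": 0.082},
    {"x": -0.156,"y": -0.411,"z": 0.038,"wx": -0.048,"wy": 0,"wz": 0.082},
    {"x": -0.156,"y": -0.411,"z": 0.038,"wx": -0.048,"wy": 0,"wz": 0.082},
    {"x": -0.06,"y": -0.357,"z": 0.03,"wx": -0.048,"wy": 0,"wz": 0.082},
    {"x": 0.036,"y": -0.302,"z": 0.021,"wx": -0.048,"wy": 0,"wz": 0.082},
    {"x": 0.036,"y": -0.302,"z": 0.021,"wx": -0.048,"wy": 0,"wz": 0.082},
  ],
)

```text
clock: 12.82
position: [0.5749, -0.0152, 0.212]
tool_rot: [-2.368, 0.893, 0.735]
force: [-0.6, 0.1, 0.9]
grip_width: 0.0519
```

Request:
servo_tool(
  targets=[
    {"x": -0.016,"y": 0.036,"z": -0.01,"wx": 0.005,"wy": 0.001,"wz": -0.009},
    {"x": -0.02,"y": 0.068,"z": -0.012,"wx": 0.011,"wy": 0.001,"wz": -0.018},
    {"x": -0.019,"y": 0.101,"z": -0.011,"wx": 0.016,"wy": 0.001,"wz": -0.028},
    {"x": -0.014,"y": 0.133,"z": -0.008,"wx": 0.022,"wy": 0.001,"wz": -0.038},
    {"x": -0.004,"y": 0.164,"z": -0.003,"wx": 0.026,"wy": 0.001,"wz": -0.045},
    {"x": 0.011,"y": 0.192,"z": 0.006,"wx": 0.03,"wy": 0.001,"wz": -0.052},
    {"x": 0.029,"y": 0.218,"z": 0.016,"wx": 0.034,"wy": 0.001,"wz": -0.059},
    {"x": 0.048,"y": 0.238,"z": 0.027,"wx": 0.039,"wy": 0.001,"wz": -0.066},
    {"x": 0.069,"y": 0.254,"z": 0.039,"wx": 0.043,"wy": 0.001,"wz": -0.074},
    {"x": 0.089,"y": 0.265,"z": 0.051,"wx": 0.047,"wy": 0.001,"wz": -0.081},
    {"x": 0.108,"y": 0.274,"z": 0.062,"wx": 0.047,"wy": 0.001,"wz": -0.081},
    {"x": 0.108,"y": 0.274,"z": 0.062,"wx": 0.047,"wy": 0.001,"wz": -0.081},
  ],
)

```text
clock: 14.32
position: [0.5812, -0.0931, 0.1194]
tool_rot: [-1.857, 0.448, 1.058]
force: [-0.5, 0.4, 0.7]
grip_width: 0.0523
```

```bash
python3 n2.py 90:60:.1 60:48:.1 30:36:.1 5:26:.09 5:26:.0; python3 w.py
```

```text
[ 0.581 -0.093  0.119] F [-0.455  0.351  0.693] M [-0.695  0.434  0.009] 0.052307168387162734 14.325 q [ 1.288  1.213 -1.102  1.862 -0.237  0.567 -0.99 ]
[{"x": -0.26, "y": -0.024, "z": -0.008, "wx": 0.0, "wy": -0.001, "wz": -0.0},{"x": -0.283, "y": -0.173, "z": -0.022, "wx": -0.016, "wy": -0.001, "wz": 0.029},{"x": -0.247, "y": -0.321, "z": -0.001, "wx": -0.033, "wy": -0.001, "wz": 0.057},{"x": -0.156, "y": -0.407, "z": 0.037, "wx": -0.047, "wy": -0.001, "wz": 0.081},{"x": 0.041, "y": -0.299, "z": 0.022, "wx": -0.047, "wy": -0.001, "wz": 0.081}]
side [(-90, 49), (-80, 7), (0, 75), (60, 20), (70, 28), (80, 34), (90, 31), (100, 17), (110, 5)]
  ang [(-85, -83.6), (5, 6.1)]
   bed_mid 0.9 y(hub) lo/hi [-0.198  0.169] z 0.084
   block_mid 0.69 y(hub) lo/hi [0.343 0.401] z 0.023
scene [(-90, 28), (50, 18), (60, 44), (70, 77), (80, 64), (90, 32), (100, 54), (110, 9)]
  ang [(-85, -83.9)]
   bed_mid 0.76 y(hub) lo/hi [-0.193  0.206] z 0.086
```

Request:
servo_tool(
  targets=[
    {"x": -0.13,"y": -0.012,"z": -0.005,"wx": 0,"wy": 0,"wz": 0},
    {"x": -0.261,"y": -0.024,"z": -0.009,"wx": 0,"wy": 0,"wz": 0},
    {"x": -0.284,"y": -0.173,"z": -0.022,"wx": -0.016,"wy": 0,"wz": 0.029},
    {"x": -0.248,"y": -0.321,"z": -0.001,"wx": -0.033,"wy": 0,"wz": 0.057},
    {"x": -0.156,"y": -0.407,"z": 0.038,"wx": -0.047,"wy": 0,"wz": 0.081},
    {"x": -0.156,"y": -0.407,"z": 0.038,"wx": -0.047,"wy": 0,"wz": 0.081},
    {"x": -0.156,"y": -0.407,"z": 0.038,"wx": -0.047,"wy": 0,"wz": 0.081},
    {"x": -0.06,"y": -0.353,"z": 0.03,"wx": -0.047,"wy": 0,"wz": 0.081},
    {"x": 0.036,"y": -0.299,"z": 0.021,"wx": -0.047,"wy": 0,"wz": 0.081},
    {"x": 0.036,"y": -0.299,"z": 0.021,"wx": -0.047,"wy": 0,"wz": 0.081},
  ],
)

```text
clock: 15.88
position: [0.5747, -0.0153, 0.2121]
tool_rot: [-2.366, 0.89, 0.736]
force: [0.2, 0.3, 0.3]
grip_width: 0.052
```

Request:
servo_tool(
  targets=[
    {"x": -0.016,"y": 0.036,"z": -0.01,"wx": 0.005,"wy": 0.001,"wz": -0.009},
    {"x": -0.02,"y": 0.068,"z": -0.012,"wx": 0.011,"wy": 0.001,"wz": -0.018},
    {"x": -0.019,"y": 0.101,"z": -0.011,"wx": 0.016,"wy": 0.001,"wz": -0.028},
    {"x": -0.014,"y": 0.133,"z": -0.008,"wx": 0.022,"wy": 0.001,"wz": -0.038},
    {"x": -0.004,"y": 0.164,"z": -0.003,"wx": 0.026,"wy": 0.001,"wz": -0.045},
    {"x": 0.011,"y": 0.192,"z": 0.006,"wx": 0.03,"wy": 0.001,"wz": -0.052},
    {"x": 0.029,"y": 0.218,"z": 0.016,"wx": 0.034,"wy": 0.001,"wz": -0.059},
    {"x": 0.048,"y": 0.238,"z": 0.027,"wx": 0.039,"wy": 0.001,"wz": -0.066},
    {"x": 0.069,"y": 0.254,"z": 0.039,"wx": 0.043,"wy": 0.001,"wz": -0.074},
    {"x": 0.089,"y": 0.265,"z": 0.051,"wx": 0.047,"wy": 0.001,"wz": -0.081},
    {"x": 0.108,"y": 0.274,"z": 0.062,"wx": 0.047,"wy": 0.001,"wz": -0.081},
    {"x": 0.108,"y": 0.274,"z": 0.062,"wx": 0.047,"wy": 0.001,"wz": -0.081},
  ],
)

```text
clock: 17.38
position: [0.5811, -0.0931, 0.1194]
tool_rot: [-1.857, 0.445, 1.057]
force: [-0.4, 0.3, 1.4]
grip_width: 0.0521
```

```bash
python3 n2.py 90:60:.1 60:48:.1 30:36:.1 5:26:.09 5:26:.0; python3 w.py
```

```text
[ 0.581 -0.093  0.119] F [-0.384  0.254  1.422] M [-0.739  0.429 -0.043] 0.052129519387982215 17.375 q [ 1.303  1.236 -1.133  1.862 -0.173  0.563 -1.045]
[{"x": -0.26, "y": -0.025, "z": -0.008, "wx": 0.0, "wy": -0.001, "wz": 0.0},{"x": -0.282, "y": -0.174, "z": -0.022, "wx": -0.016, "wy": -0.001, "wz": 0.029},{"x": -0.246, "y": -0.321, "z": -0.002, "wx": -0.033, "wy": -0.001, "wz": 0.058},{"x": -0.155, "y": -0.407, "z": 0.037, "wx": -0.047, "wy": -0.001, "wz": 0.082},{"x": 0.041, "y": -0.298, "z": 0.022, "wx": -0.047, "wy": -0.001, "wz": 0.082}]
side [(-90, 49), (-80, 4), (0, 76), (60, 18), (70, 30), (80, 37), (90, 27), (100, 20), (110, 5)]
  ang [(-85, -82.6), (5, 6.7)]
   bed_mid 0.86 y(hub) lo/hi [-0.15  0.25] z 0.084
   block_mid 0.71 y(hub) lo/hi [0.235 0.414] z 0.007
scene [(-90, 28), (50, 15), (60, 47), (70, 67), (80, 62), (90, 32), (100, 53), (110, 13)]
  ang [(-85, -83.0)]
   bed_mid 0.57 y(hub) lo/hi [-0.147  0.258] z 0.086
```

Request:
servo_tool(
  targets=[
    {"x": -0.13,"y": -0.012,"z": -0.005,"wx": 0,"wy": 0,"wz": 0},
    {"x": -0.261,"y": -0.025,"z": -0.009,"wx": 0,"wy": 0,"wz": 0},
    {"x": -0.284,"y": -0.174,"z": -0.022,"wx": -0.016,"wy": 0,"wz": 0.029},
    {"x": -0.248,"y": -0.321,"z": -0.001,"wx": -0.033,"wy": 0,"wz": 0.057},
    {"x": -0.156,"y": -0.407,"z": 0.038,"wx": -0.047,"wy": 0,"wz": 0.081},
    {"x": -0.156,"y": -0.407,"z": 0.038,"wx": -0.047,"wy": 0,"wz": 0.081},
    {"x": -0.156,"y": -0.407,"z": 0.038,"wx": -0.047,"wy": 0,"wz": 0.081},
    {"x": -0.06,"y": -0.353,"z": 0.03,"wx": -0.047,"wy": 0,"wz": 0.081},
    {"x": 0.036,"y": -0.299,"z": 0.021,"wx": -0.047,"wy": 0,"wz": 0.081},
    {"x": 0.036,"y": -0.299,"z": 0.021,"wx": -0.047,"wy": 0,"wz": 0.081},
  ],
)

```text
clock: 18.92
position: [0.5746, -0.0152, 0.2122]
tool_rot: [-2.364, 0.887, 0.736]
force: [0.3, -0.4, 0.1]
grip_width: 0.0522
```

Request:
servo_tool(
  targets=[
    {"x": -0.016,"y": 0.036,"z": -0.01,"wx": 0.005,"wy": 0.001,"wz": -0.009},
    {"x": -0.02,"y": 0.068,"z": -0.012,"wx": 0.011,"wy": 0.001,"wz": -0.018},
    {"x": -0.019,"y": 0.101,"z": -0.011,"wx": 0.016,"wy": 0.001,"wz": -0.028},
    {"x": -0.014,"y": 0.133,"z": -0.008,"wx": 0.022,"wy": 0.001,"wz": -0.038},
    {"x": -0.004,"y": 0.164,"z": -0.003,"wx": 0.026,"wy": 0.001,"wz": -0.045},
    {"x": 0.011,"y": 0.192,"z": 0.006,"wx": 0.03,"wy": 0.001,"wz": -0.052},
    {"x": 0.029,"y": 0.218,"z": 0.016,"wx": 0.034,"wy": 0.001,"wz": -0.059},
    {"x": 0.048,"y": 0.238,"z": 0.027,"wx": 0.039,"wy": 0.001,"wz": -0.066},
    {"x": 0.069,"y": 0.254,"z": 0.039,"wx": 0.043,"wy": 0.001,"wz": -0.074},
    {"x": 0.089,"y": 0.265,"z": 0.051,"wx": 0.047,"wy": 0.001,"wz": -0.081},
    {"x": 0.108,"y": 0.274,"z": 0.062,"wx": 0.047,"wy": 0.001,"wz": -0.081},
    {"x": 0.108,"y": 0.274,"z": 0.062,"wx": 0.047,"wy": 0.001,"wz": -0.081},
  ],
)

```text
clock: 20.42
position: [0.5811, -0.0926, 0.1192]
tool_rot: [-1.857, 0.442, 1.057]
force: [-0.0, 0.6, 0.3]
grip_width: 0.0519
```

```bash
python3 n2.py 90:60:.1 60:48:.1 30:36:.1 5:26:.09 5:26:.0; python3 w.py
```

```text
[ 0.581 -0.093  0.119] F [-0.017  0.624  0.283] M [-0.767  0.455  0.012] 0.051876060066467784 20.425 q [ 1.317  1.26  -1.161  1.863 -0.113  0.561 -1.097]
[{"x": -0.261, "y": -0.025, "z": -0.009, "wx": 0.0, "wy": -0.001, "wz": 0.001},{"x": -0.283, "y": -0.174, "z": -0.023, "wx": -0.016, "wy": -0.001, "wz": 0.029},{"x": -0.246, "y": -0.322, "z": -0.002, "wx": -0.033, "wy": -0.001, "wz": 0.058},{"x": -0.154, "y": -0.408, "z": 0.037, "wx": -0.047, "wy": -0.001, "wz": 0.082},{"x": 0.041, "y": -0.298, "z": 0.022, "wx": -0.047, "wy": -0.001, "wz": 0.082}]
side [(-90, 50), (-80, 5), (0, 78), (60, 17), (70, 31), (80, 35), (90, 29), (100, 17), (110, 6)]
  ang [(-85, -83.8), (5, 6.0)]
   bed_mid 0.6 y(hub) lo/hi [-0.104  0.281] z 0.084
   block_mid 0.61 y(hub) lo/hi [0.089 0.147] z 0.106
scene [(-90, 29), (50, 16), (60, 55), (70, 69), (80, 55), (90, 39), (100, 53), (110, 18)]
  ang [(-85, -83.4)]
   bed_mid 0.95 y(hub) lo/hi [-0.1    0.307] z 0.086
   block_mid 0.2 y(hub) lo/hi [-0.054  0.024] z 0.062
```

Request:
servo_tool(
  targets=[
    {"x": -0.13,"y": -0.012,"z": -0.005,"wx": 0,"wy": 0,"wz": 0},
    {"x": -0.261,"y": -0.025,"z": -0.009,"wx": 0,"wy": 0,"wz": 0},
    {"x": -0.284,"y": -0.174,"z": -0.022,"wx": -0.016,"wy": 0,"wz": 0.029},
    {"x": -0.248,"y": -0.321,"z": -0.001,"wx": -0.033,"wy": 0,"wz": 0.057},
    {"x": -0.156,"y": -0.407,"z": 0.038,"wx": -0.047,"wy": 0,"wz": 0.081},
    {"x": -0.156,"y": -0.407,"z": 0.038,"wx": -0.047,"wy": 0,"wz": 0.081},
    {"x": -0.156,"y": -0.407,"z": 0.038,"wx": -0.047,"wy": 0,"wz": 0.081},
    {"x": -0.06,"y": -0.353,"z": 0.03,"wx": -0.047,"wy": 0,"wz": 0.081},
    {"x": 0.036,"y": -0.299,"z": 0.021,"wx": -0.047,"wy": 0,"wz": 0.081},
    {"x": 0.036,"y": -0.299,"z": 0.021,"wx": -0.047,"wy": 0,"wz": 0.081},
  ],
)

```text
clock: 21.98
position: [0.5745, -0.0151, 0.2125]
tool_rot: [-2.363, 0.884, 0.737]
force: [-0.4, 0.4, 1.1]
grip_width: 0.0519
```

Request:
servo_tool(
  targets=[
    {"x": -0.016,"y": 0.036,"z": -0.01,"wx": 0.005,"wy": 0.001,"wz": -0.009},
    {"x": -0.02,"y": 0.068,"z": -0.012,"wx": 0.011,"wy": 0.001,"wz": -0.018},
    {"x": -0.019,"y": 0.101,"z": -0.011,"wx": 0.016,"wy": 0.001,"wz": -0.028},
    {"x": -0.014,"y": 0.133,"z": -0.008,"wx": 0.022,"wy": 0.001,"wz": -0.038},
    {"x": -0.004,"y": 0.164,"z": -0.003,"wx": 0.026,"wy": 0.001,"wz": -0.045},
    {"x": 0.011,"y": 0.192,"z": 0.006,"wx": 0.03,"wy": 0.001,"wz": -0.052},
    {"x": 0.029,"y": 0.218,"z": 0.016,"wx": 0.034,"wy": 0.001,"wz": -0.059},
    {"x": 0.029,"y": 0.218,"z": 0.016,"wx": 0.034,"wy": 0.001,"wz": -0.059},
  ],
)

```text
clock: 22.98
position: [0.5806, -0.0889, 0.1614]
tool_rot: [-1.963, 0.569, 1.004]
force: [0.1, 0.8, -0.5]
grip_width: 0.0523
```

```bash
python3 n2.py 69:51:0 73:53:0 77:54:0 ; python3 w.py s2 side
```

```text
[ 0.581 -0.089  0.161] F [ 0.108  0.822 -0.487] M [-0.714  0.48  -0.063] 0.05229281098863064 22.975 q [ 1.306  1.094 -1.199  1.923 -0.049  0.499 -1.208]
[{"x": 0.004, "y": 0.0, "z": 0.001, "wx": 0.0, "wy": -0.001, "wz": 0.001},{"x": 0.008, "y": 0.014, "z": 0.003, "wx": 0.003, "wy": -0.001, "wz": -0.004},{"x": 0.014, "y": 0.027, "z": 0.007, "wx": 0.005, "wy": -0.001, "wz": -0.006}]
side [(-40, 4), (-30, 85), (40, 21), (50, 28), (60, 24), (80, 16), (140, 8)]
  ang []
   bed_mid 0.84 y(hub) lo/hi [-0.073  0.285] z 0.084
   block_mid 0.48 y(hub) lo/hi [0.109 0.196] z 0.104
scene [(-120, 11), (40, 87), (50, 70), (60, 24), (70, 33), (80, 39), (140, 44), (150, 5)]
  ang []
   bed_mid 0.82 y(hub) lo/hi [-0.069  0.334] z 0.086
   block_mid 0.58 y(hub) lo/hi [0.185 0.208] z 0.104
```

Request:
servo_tool(
  targets=[
    {"x": 0.008,"y": 0.014,"z": 0.003,"wx": 0.003,"wy": 0,"wz": -0.004},
    {"x": 0.014,"y": 0.027,"z": 0.007,"wx": 0.005,"wy": 0,"wz": -0.006},
    {"x": 0.014,"y": 0.027,"z": 0.007,"wx": 0.005,"wy": 0,"wz": -0.006},
    {"x": 0.014,"y": 0.027,"z": 0.007,"wx": 0.005,"wy": 0,"wz": -0.006},
  ],
)

```text
clock: 23.78
position: [0.582, -0.0869, 0.1519]
tool_rot: [-1.926, 0.533, 1.024]
force: [2.7, 9.6, 16.9]
grip_width: 0.0522
```

```bash
python3 n2.py 77:54:0 83:54:0 70:54:.1 70:54:.2; python3 w.py s3 side;python3 -c "
from h import *
for n in ('side','scene'):
    d=bot.grab_frame(n)[1];a,r,g=wheelpts(n,d);print([(i,round(float(np.median(g[(abs(g-i)<18)])),1)) for i in (-25,155,-115) if (abs(g-i)<18).sum()>8])
"
```

```text
[ 0.582 -0.087  0.152] F [ 2.738  9.581 16.884] M [ 3.104 -1.293  0.237] 0.05216387532610298 23.775 q [ 1.307  1.143 -1.197  1.907 -0.055  0.514 -1.196]
[{"x": -0.004, "y": 0.011, "z": 0.0, "wx": 0.001, "wy": -0.001, "wz": -0.0},{"x": 0.004, "y": 0.033, "z": 0.005, "wx": 0.001, "wy": -0.001, "wz": -0.0},{"x": -0.262, "y": -0.014, "z": -0.006, "wx": 0.001, "wy": -0.001, "wz": -0.0},{"x": -0.512, "y": -0.014, "z": -0.008, "wx": 0.001, "wy": -0.001, "wz": -0.0}]
side [(-120, 6), (-110, 16), (-30, 59), (-20, 31), (40, 13), (50, 30), (60, 38), (80, 12), (90, 7)]
  ang [(-85, -108.8), (5, -18.0)]
   bed_mid 0.75 y(hub) lo/hi [-0.071  0.323] z 0.084
   block_mid 0.58 y(hub) lo/hi [-0.145  0.298] z 0.145
scene [(-120, 9), (-110, 6), (40, 55), (50, 78), (60, 62), (80, 56), (90, 20), (140, 8), (150, 19)]
  ang []
   bed_mid 0.8 y(hub) lo/hi [-0.067  0.338] z 0.086
   block_mid 0.41 y(hub) lo/hi [0.065 0.209] z 0.106
[(-25, -20.9), (-115, -109.3)]
[(155, 151.7), (-115, -109.8)]
```

Request:
servo_tool(
  targets=[
    {"x": -0.13,"y": -0.005,"z": -0.003,"wx": 0,"wy": 0,"wz": 0},
    {"x": -0.262,"y": -0.014,"z": -0.006,"wx": 0,"wy": 0,"wz": 0},
    {"x": -0.4,"y": -0.014,"z": -0.007,"wx": 0,"wy": 0,"wz": 0},
    {"x": -0.512,"y": -0.014,"z": -0.008,"wx": 0,"wy": 0,"wz": 0},
    {"x": -0.512,"y": -0.014,"z": -0.008,"wx": 0,"wy": 0,"wz": 0},
    {"x": -0.512,"y": -0.014,"z": -0.008,"wx": 0,"wy": 0,"wz": 0},
  ],
  grip=1,
)

```text
clock: 24.92
position: [0.4929, -0.2348, 0.261]
tool_rot: [-1.925, 0.533, 1.025]
force: [-0.3, 0.0, -0.4]
grip_width: 0.0855
```

```bash
python3 n2.py; python3 w.py; cat > p.py <<'E'
from kin import *
np.set_printoptions(precision=3,suppress=True)
for n in ("side","scene"):
    im,d=bot.grab_frame(n);P=cloud(n,d);Q=P-hub;cv2.imwrite(f"pics/p_{n}.png",im[:,:,::-1])
    m=(d>0)&(P[...,2]>.1)&(P[...,2]<.116)&(Q@ey>.085)&(Q@ey<.27)&(Q@ex>.06)&(Q@ex<.19)
    print(n,m.sum(),cv2.minAreaRect((P[m][:,:2]*1000).astype(np.float32)),np.median(P[m],0),"ycoord(nip)",np.percentile(Q[m]@ey,[2,98]))
E
python3 p.py
```

```text
[ 0.493 -0.235  0.261] F [-0.258  0.034 -0.433] M [-0.729  0.484 -0.011] 0.08554699825506124 24.925 q [ 1.611  1.021 -1.292  1.762 -0.095  0.956 -1.164]
side [(-120, 15), (-110, 12), (-30, 53), (-20, 35), (50, 6), (60, 48), (140, 14), (150, 70)]
  ang [(-85, -108.5), (5, -18.2)]
   bed_mid 0.62 y(hub) lo/hi [-0.072  0.302] z 0.084
   block_mid 0.49 y(hub) lo/hi [0.113 0.205] z 0.105
scene [(-120, 7), (-110, 8), (50, 30), (60, 62), (140, 6), (150, 22)]
  ang []
   bed_mid 0.7 y(hub) lo/hi [-0.067  0.339] z 0.086
   block_mid 0.39 y(hub) lo/hi [0.068 0.226] z 0.105
side 69 ((660.190673828125, 149.68292236328125), (99.30133056640625, 25.482059478759766), 83.83515930175781) [0.658 0.126 0.105] ycoord(nip) [0.112 0.205]
scene 35 ((661.1375732421875, 193.16665649414062), (17.997732162475586, 32.97117614746094), 46.3556022644043) [0.663 0.189 0.107] ycoord(nip) [0.185 0.211]
```

```bash
cat > srch5.py <<'E'
from kin import *
np.set_printoptions(precision=2,suppress=True)
marg=lambda q:min(np.min(q-lo),np.min(hi-q))
q0=np.array(bot.observe()["qpos"])
def down(p,a): # jaw (tool y) at angle a deg in world xy
    a=np.radians(a);x=np.array([0,0,-1.]);y=np.array([np.cos(a),np.sin(a),0]);return np.array(p),np.stack([x,y,np.cross(x,y)],1)
nom=np.array([0,.6,0,1.6,0,1,0])
for name,p,aa in(("grasp",(.648,.15,.10),(3,183)),("hover",(.648,.15,.27),(3,183)),("tray",(.425,.263,.02),(98,-82)),("trayhov",(.425,.263,.2),(98,-82))):
  for a in aa:
    res=[]
    for seed in (q0,nom,nom+[-.3,0,.3,0,0,0,1.5],nom+[-.3,0,.3,0,0,0,-1.5],nom+[0,0,0,0,3,0,0]):
      q,e=ik(down(p,a),seed,w=.003,mar=.05); res.append((e>.004,-marg(q),q))
    res.sort(key=lambda t:t[:2]);print(name,a,[ (bool(r[0]),round(-r[1],2),r[2]) for r in res[:2]])
E
python3 srch5.py
```

```text
grasp 3 [(False, np.float64(0.72), array([-0.66,  0.82,  0.56,  1.6 , -0.53,  0.88,  0.15])), (False, np.float64(0.68), array([-0.18,  0.74, -0.21,  1.58,  0.19,  0.84, -0.41]))]
grasp 183 [(False, np.float64(0.15), array([ 0.38,  1.16, -1.35,  1.54,  1.15,  1.38,  2.12])), (False, np.float64(0.05), array([ 0.07,  0.81, -0.61,  1.56,  0.54,  0.95,  2.47]))]
hover 3 [(False, np.float64(0.78), array([-0.29,  0.56, -0.04,  1.43,  0.02,  1.15, -0.28])), (False, np.float64(0.77), array([-0.24,  0.56, -0.13,  1.43,  0.07,  1.16, -0.32]))]
hover 183 [(False, np.float64(0.05), array([ 0.39,  0.97, -1.45,  1.39,  0.96,  1.58,  2.23])), (False, np.float64(0.05), array([ 0.21,  0.7 , -0.91,  1.4 ,  0.56,  1.31,  2.47]))]
tray 98 [(False, np.float64(0.39), array([ 0.08,  0.96, -1.06,  2.04,  1.13,  0.91,  0.07])), (False, np.float64(0.32), array([-0.37,  0.7 , -0.39,  2.06,  0.55,  0.48,  0.53]))]
tray -82 [(False, np.float64(0.3), array([-0.99,  0.73,  0.43,  2.08, -0.67,  0.46, -1.47])), (False, np.float64(0.24), array([-0.79,  0.68,  0.15,  2.08, -0.24,  0.4 , -1.88]))]
trayhov 98 [(False, np.float64(0.48), array([-0.26,  0.4 , -0.52,  1.95,  0.26,  0.86,  0.79])), (False, np.float64(0.46), array([-0.76,  0.36,  0.11,  1.97, -0.05,  0.81,  1.09]))]
trayhov -82 [(False, np.float64(0.46), array([-0.79,  0.36,  0.14,  1.97, -0.07,  0.81, -2.03])), (False, np.float64(0.45), array([-0.89,  0.37,  0.28,  1.98, -0.14,  0.81, -1.97]))]
```

```bash
cat > m.py <<'E'
import sys; from h import *
np.set_printoptions(precision=3,suppress=True)
def down(p,a):
    a=np.radians(a);x=np.array([0,0,-1.]);y=np.array([np.cos(a),np.sin(a),0]);return np.array(p),np.stack([x,y,np.cross(x,y)],1)
if __name__=="__main__":
    o=bot.observe();print(o["position"],o["tool_rot"],"F",o["force"],o["grip_width"],o["clock"],"q",o["qpos"])
    rows(cur(),[down([float(v) for v in a.split(",")[:3]],float(a.split(",")[3])) for a in sys.argv[1:]])
E
python3 m.py .42,-.1,.42,3 .45,.13,.42,3 .64,.15,.33,3
```

```text
[ 0.493 -0.235  0.261] [-1.926  0.533  1.025] F [ 0.395  0.328 -0.486] 0.08586488973858068 25.325 q [ 1.611  1.02  -1.292  1.762 -0.095  0.957 -1.164]
[{"x": -0.035, "y": -0.528, "z": 0.157, "wx": -0.259, "wy": -0.179, "wz": 0.057},{"x": 0.422, "y": -0.862, "z": 0.283, "wx": -0.259, "wy": -0.179, "wz": 0.057},{"x": 0.785, "y": -0.686, "z": -0.057, "wx": -0.259, "wy": -0.179, "wz": 0.057}]
```

Request:
servo_tool(
  targets=[
    {"x": -0.02,"y": -0.2,"z": 0.06,"wx": -0.03,"wy": -0.02,"wz": 0.007},
    {"x": -0.03,"y": -0.36,"z": 0.11,"wx": -0.052,"wy": -0.036,"wz": 0.011},
    {"x": -0.035,"y": -0.528,"z": 0.157,"wx": -0.078,"wy": -0.054,"wz": 0.017},
    {"x": 0.1,"y": -0.62,"z": 0.19,"wx": -0.104,"wy": -0.072,"wz": 0.023},
    {"x": 0.2,"y": -0.7,"z": 0.22,"wx": -0.13,"wy": -0.09,"wz": 0.029},
    {"x": 0.3,"y": -0.77,"z": 0.25,"wx": -0.156,"wy": -0.108,"wz": 0.034},
    {"x": 0.422,"y": -0.862,"z": 0.283,"wx": -0.182,"wy": -0.126,"wz": 0.04},
    {"x": 0.422,"y": -0.862,"z": 0.283,"wx": -0.208,"wy": -0.143,"wz": 0.046},
    {"x": 0.422,"y": -0.862,"z": 0.283,"wx": -0.234,"wy": -0.161,"wz": 0.051},
    {"x": 0.422,"y": -0.862,"z": 0.283,"wx": -0.259,"wy": -0.179,"wz": 0.057},
    {"x": 0.422,"y": -0.862,"z": 0.283,"wx": -0.259,"wy": -0.179,"wz": 0.057},
    {"x": 0.422,"y": -0.862,"z": 0.283,"wx": -0.259,"wy": -0.179,"wz": 0.057},
  ],
)

```text
clock: 26.82
position: [0.4495, 0.1318, 0.4203]
tool_rot: [-2.786, 1.57, 1.982]
force: [-0.5, -0.6, 0.5]
grip_width: 0.0855
```

```bash
python3 m.py .45,.13,.42,3 .55,.16,.36,3 .648,.17,.31,3
```

```text
[0.449 0.132 0.42 ] [-2.786  1.57   1.982] F [-0.483 -0.594  0.535] 0.08547756859634115 26.825 q [ 0.681  0.341 -1.401  1.66   0.339  1.43  -0.704]
[{"x": 0.001, "y": 0.001, "z": 0.004, "wx": 0.0, "wy": -0.0, "wz": 0.0},{"x": 0.151, "y": 0.255, "z": -0.057, "wx": 0.0, "wy": -0.0, "wz": 0.0},{"x": 0.276, "y": 0.501, "z": -0.068, "wx": 0.0, "wy": -0.0, "wz": 0.0}]
```

```bash
cat > t.py <<'E'
from h import *
np.set_printoptions(precision=3,suppress=True)
im,d=bot.grab_frame("wrist");P=cloud("wrist",d);cv2.imwrite("pics/w_tray.png",im[:,:,::-1])
x,y,z=P[...,0],P[...,1],P[...,2];b=lambda a,l,h:(a>l)&(a<h)
reg=(d>0)&b(x,.33,.52)&b(y,.18,.42)
for tag,m in(("rim",reg&b(z,.0215,.034)),("floor",reg&b(z,.002,.010))):
    if m.sum()>50:print(tag,m.sum(),cv2.minAreaRect((P[m][:,:2]*1000).astype(np.float32)),np.median(z[m]))
for t in("tray_in","done_mid","block_mid"):
    for r in bot.trace("wrist",t)[:2]:
        m=r["mask"]&(d>0);Q=P[m]
        if len(Q)>50:print(t,round(r["confidence"],2),r["pixel"],len(Q),cv2.minAreaRect((Q[:,:2]*1000).astype(np.float32)),np.median(Q,0))
        mt=m&(abs(z-np.percentile(z[m],90))<.006)if m.sum()>50 else None
        if mt is not None and t!="tray_in":print("   top",cv2.minAreaRect((P[mt][:,:2]*1000).astype(np.float32)),np.median(P[mt],0))
E
python3 t.py
```

```text
rim 2658 ((419.17486572265625, 293.4303894042969), (130.28619384765625, 161.2757568359375), 7.488016128540039) 0.026098123859501894
floor 5519 ((425.8388366699219, 279.5699157714844), (188.7655029296875, 198.2279815673828), 0.7352408170700073) 0.005081358111090393
tray_in 0.65 [309.6, 61.3] 6351 ((417.0841064453125, 296.661376953125), (139.25210571289062, 169.4534912109375), 6.798123836517334) [0.424 0.281 0.005]
done_mid 0.72 [301.0, 15.5] 1830 ((405.0728759765625, 350.43878173828125), (88.69097900390625, 53.86273956298828), 9.293087005615234) [0.405 0.345 0.026]
   top ((405.6876220703125, 346.69366455078125), (88.83324432373047, 45.4138069152832), 9.926985740661621) [0.404 0.346 0.026]
block_mid 0.73 [446.8, 152.1] 1904 ((645.6583862304688, 152.79783630371094), (45.792083740234375, 89.15777587890625), 0.22910115122795105) [0.642 0.155 0.106]
   top ((645.5084228515625, 153.02288818359375), (45.7500114440918, 89.23694610595703), 1.1043956279754639) [0.644 0.155 0.106]
```

View pics/w_tray.png

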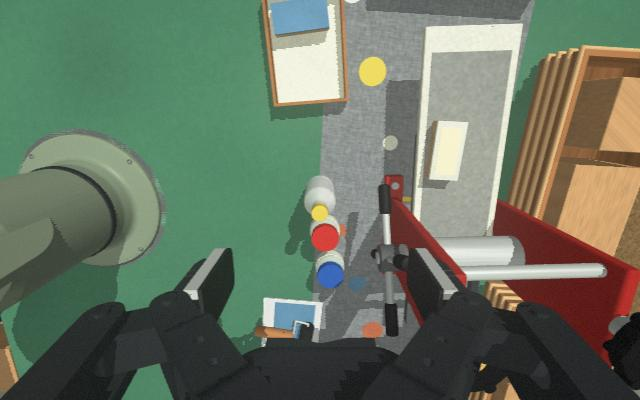

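```bash
python3 m.py .55,.16,.36,1 .6455,.153,.22,1 .6455,.153,.13,1
```

```text
[0.45  0.129 0.42 ] [-2.512  1.568  2.248] F [0.351 0.062 0.118] 0.0855362934352254 27.025 q [ 0.686  0.342 -1.399  1.66   0.337  1.429 -0.705]
[{"x": 0.149, "y": 0.253, "z": -0.065, "wx": 0.005, "wy": -0.0, "wz": 0.0},{"x": 0.499, "y": 0.491, "z": -0.035, "wx": 0.005, "wy": -0.0, "wz": 0.0},{"x": 0.724, "y": 0.491, "z": -0.034, "wx": 0.005, "wy": -0.0, "wz": 0.0}]
```

Request:
servo_tool(
  targets=[
    {"x": 0.07,"y": 0.13,"z": -0.03,"wx": 0.003,"wy": 0,"wz": 0},
    {"x": 0.149,"y": 0.253,"z": -0.065,"wx": 0.005,"wy": 0,"wz": 0},
    {"x": 0.27,"y": 0.37,"z": -0.05,"wx": 0.005,"wy": 0,"wz": 0},
    {"x": 0.39,"y": 0.491,"z": -0.035,"wx": 0.005,"wy": 0,"wz": 0},
    {"x": 0.499,"y": 0.491,"z": -0.035,"wx": 0.005,"wy": 0,"wz": 0},
    {"x": 0.61,"y": 0.491,"z": -0.034,"wx": 0.005,"wy": 0,"wz": 0},
    {"x": 0.724,"y": 0.491,"z": -0.034,"wx": 0.005,"wy": 0,"wz": 0},
    {"x": 0.724,"y": 0.491,"z": -0.034,"wx": 0.005,"wy": 0,"wz": 0},
    {"x": 0.724,"y": 0.491,"z": -0.034,"wx": 0.005,"wy": 0,"wz": 0},
  ],
)

```text
clock: 28.15
position: [0.6461, 0.1527, 0.1316]
tool_rot: [-2.895, 1.567, 1.831]
force: [-0.7, -0.0, 0.6]
grip_width: 0.0853
```

```bash
python3 m.py .6455,.153,.10,1 .6455,.153,.087,1; python3 t.py | tail -4
```

```text
[0.646 0.153 0.132] [-2.895  1.567  1.831] F [-0.726 -0.027  0.601] 0.08529059400926174 28.15 q [ 0.266  0.9   -1.015  1.538  0.806  1.165 -0.895]
[{"x": 0.079, "y": -0.001, "z": -0.001, "wx": -0.001, "wy": -0.001, "wz": 0.0},{"x": 0.111, "y": -0.001, "z": -0.0, "wx": -0.001, "wy": -0.001, "wz": 0.0}]
floor 13878 ((443.17559814453125, 244.43927001953125), (128.52047729492188, 153.29415893554688), 89.88858032226562) 0.005323209322714522
tray_in 0.95 [63.8, 63.9] 16427 ((424.6125793457031, 261.5133972167969), (129.6781005859375, 97.06907653808594), 7.2962327003479) [0.432 0.259 0.006]
block_mid 0.82 [319.3, 224.9] 10573 ((645.5786743164062, 146.71165466308594), (52.55391311645508, 106.24044799804688), 1.0131531953811646) [0.646 0.161 0.107]
   top ((645.6915893554688, 154.13970947265625), (45.29866409301758, 91.0223617553711), 0.4929474890232086) [0.646 0.16  0.107]
```

Block confirmed at (0.6457, 0.154). Go down and grip.

Request:
servo_tool(
  targets=[
    {"x": 0.06,"y": -0.001,"z": -0.001,"wx": 0,"wy": 0,"wz": 0},
    {"x": 0.111,"y": -0.001,"z": -0.002,"wx": 0,"wy": 0,"wz": 0},
    {"x": 0.111,"y": -0.001,"z": -0.002,"wx": 0,"wy": 0,"wz": 0},
    {"x": 0.111,"y": -0.001,"z": -0.002,"wx": 0,"wy": 0,"wz": 0},
  ],
)

```text
clock: 28.85
position: [0.6456, 0.1541, 0.0873]
tool_rot: [-3.119, 1.568, 1.608]
force: [-0.4, 0.5, 0.5]
grip_width: 0.0853
```

Request:
servo_tool(
  targets=[
    {"x": 0,"y": 0,"z": 0,"wx": 0,"wy": 0,"wz": 0},
    {"x": 0,"y": 0,"z": 0,"wx": 0,"wy": 0,"wz": 0},
    {"x": 0,"y": 0,"z": 0,"wx": 0,"wy": 0,"wz": 0},
    {"x": 0,"y": 0,"z": 0,"wx": 0,"wy": 0,"wz": 0},
    {"x": 0,"y": 0,"z": 0,"wx": 0,"wy": 0,"wz": 0},
    {"x": 0,"y": 0,"z": 0,"wx": 0,"wy": 0,"wz": 0},
    {"x": 0,"y": 0,"z": 0,"wx": 0,"wy": 0,"wz": 0},
  ],
  grip=-1,
  squeeze=35,
)

```text
clock: 29.72
position: [0.6458, 0.1541, 0.0878]
tool_rot: [2.957, 1.567, 1.401]
force: [-1.7, -1.2, 6.4]
grip_width: 0.0441
```

```bash
python3 m.py .646,.154,.17,1 .60,.19,.2,30 .52,.23,.2,65 .4231,.2635,.17,97.5
```

```text
[0.646 0.154 0.088] [2.957 1.567 1.401] F [-1.75  -1.185  6.378] 0.04411829945444921 29.725 q [ 0.249  0.948 -0.981  1.563  0.854  1.104 -0.927]
[{"x": -0.205, "y": 0.001, "z": -0.0, "wx": -0.0, "wy": -0.001, "wz": -0.0},{"x": -0.28, "y": -0.113, "z": -0.092, "wx": -0.081, "wy": -0.0, "wz": -0.0},{"x": -0.28, "y": -0.311, "z": -0.195, "wx": -0.178, "wy": -0.0, "wz": -0.0},{"x": -0.205, "y": -0.552, "z": -0.283, "wx": -0.268, "wy": -0.0, "wz": -0.001}]
```

Request:
servo_tool(
  targets=[
    {"x": -0.05,"y": 0,"z": 0,"wx": 0,"wy": 0,"wz": 0},
    {"x": -0.13,"y": 0,"z": 0,"wx": 0,"wy": 0,"wz": 0},
    {"x": -0.22,"y": -0.02,"z": -0.02,"wx": -0.02,"wy": 0,"wz": 0},
    {"x": -0.28,"y": -0.07,"z": -0.06,"wx": -0.045,"wy": 0,"wz": 0},
    {"x": -0.28,"y": -0.13,"z": -0.1,"wx": -0.072,"wy": 0,"wz": 0},
    {"x": -0.28,"y": -0.2,"z": -0.14,"wx": -0.1,"wy": 0,"wz": 0},
    {"x": -0.28,"y": -0.27,"z": -0.175,"wx": -0.128,"wy": 0,"wz": 0},
    {"x": -0.28,"y": -0.34,"z": -0.205,"wx": -0.155,"wy": 0,"wz": 0},
    {"x": -0.27,"y": -0.42,"z": -0.235,"wx": -0.183,"wy": 0,"wz": 0},
    {"x": -0.25,"y": -0.49,"z": -0.26,"wx": -0.21,"wy": 0,"wz": 0},
    {"x": -0.22,"y": -0.552,"z": -0.283,"wx": -0.24,"wy": 0,"wz": 0},
    {"x": -0.205,"y": -0.552,"z": -0.283,"wx": -0.268,"wy": 0,"wz": 0},
  ],
)

```text
clock: 31.22
position: [0.422, 0.2642, 0.1709]
tool_rot: [0.842, 1.568, 0.979]
force: [1.1, -0.1, -0.7]
grip_width: 0.0444
```

```bash
python3 m.py .4231,.2635,.05,97.5 .4231,.2635,.009,97.5; python3 t.py; python3 p.py
```

```text
[0.422 0.264 0.171] [0.842 1.568 0.979] F [ 1.125 -0.135 -0.726] 0.044441774087092975 31.225 q [ 0.255  0.852 -1.434  1.949  0.916  1.223  0.182]
[{"x": 0.302, "y": -0.003, "z": 0.002, "wx": 0.001, "wy": 0.0, "wz": -0.0},{"x": 0.405, "y": -0.003, "z": 0.002, "wx": 0.001, "wy": 0.0, "wz": -0.0}]
rim 6470 ((418.00653076171875, 300.68572998046875), (130.7317657470703, 175.3253173828125), 8.275562286376953) 0.025351479958293427
floor 6953 ((423.3249816894531, 310.64630126953125), (215.64105224609375, 167.90975952148438), 81.96358489990234) 0.004491535323445474
tray_in 0.96 [362.6, 151.0] 9970 ((423.1876525878906, 307.05291748046875), (143.208984375, 186.62985229492188), 8.011698722839355) [0.388 0.303 0.005]
done_mid 0.69 [402.6, 174.0] 4499 ((408.9214782714844, 352.0419921875), (101.06858825683594, 54.65297317504883), 11.198987007141113) [0.401 0.345 0.026]
   top ((404.68939208984375, 347.0010681152344), (90.45775604248047, 45.597721099853516), 11.045347213745117) [0.401 0.346 0.026]
block_mid 0.6 [318.9, 253.2] 16379 ((423.9224853515625, 262.662353515625), (94.28355407714844, 116.85874938964844), 12.54335880279541) [0.412 0.263 0.189]
   top ((421.0338439941406, 264.0731506347656), (86.84605407714844, 45.23537063598633), 8.272456169128418) [0.414 0.263 0.189]
  return _methods._mean(a, axis=axis, dtype=dtype,
  ret = um.true_divide(
Traceback (most recent call last):
  File "p.py", line 6, in <module>
    print(n,m.sum(),cv2.minAreaRect((P[m][:,:2]*1000).astype(np.float32)),np.median(P[m],0),"ycoord(nip)",np.percentile(Q[m]@ey,[2,98]))
                                                                                                          ~~~~~~~~~~~~~^^^^^^^^^^^^^^^^
IndexError: index -1 is out of bounds for axis 0 with size 0
```

View pics/w_tray.png

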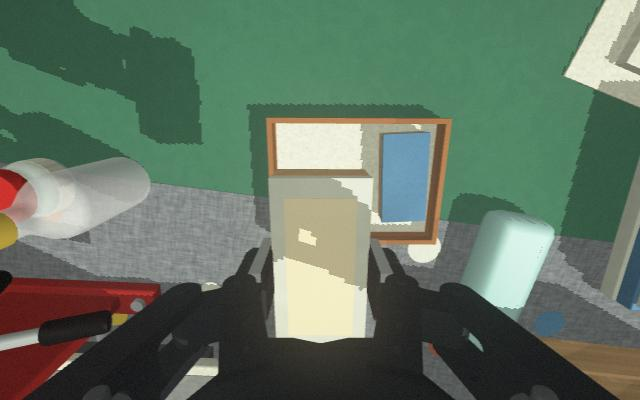

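Request:
servo_tool(
  targets=[
    {"x": 0.1,"y": -0.002,"z": 0.002,"wx": 0.001,"wy": 0,"wz": 0},
    {"x": 0.2,"y": -0.003,"z": 0.002,"wx": 0.001,"wy": 0,"wz": 0},
    {"x": 0.28,"y": -0.003,"z": 0.002,"wx": 0.001,"wy": 0,"wz": 0},
    {"x": 0.34,"y": -0.003,"z": 0.002,"wx": 0.001,"wy": 0,"wz": 0},
    {"x": 0.375,"y": -0.003,"z": 0.002,"wx": 0.001,"wy": 0,"wz": 0},
    {"x": 0.39,"y": -0.003,"z": 0.002,"wx": 0.001,"wy": 0,"wz": 0},
    {"x": 0.39,"y": -0.003,"z": 0.002,"wx": 0.001,"wy": 0,"wz": 0},
    {"x": 0.39,"y": -0.003,"z": 0.002,"wx": 0.001,"wy": 0,"wz": 0},
  ],
)

```text
clock: 32.48
position: [0.4251, 0.2633, 0.0154]
tool_rot: [0.956, 1.567, 1.073]
force: [-0.3, 0.3, -0.3]
grip_width: 0.0442
```

```bash
python3 m.py .423,.2635,.009,98
```

```text
[0.425 0.263 0.015] [0.956 1.567 1.073] F [-0.268  0.3   -0.345] 0.04422832820123113 32.475 q [ 0.137  1.049 -1.2    2.026  1.207  1.042 -0.004]
[{"x": 0.016, "y": 0.001, "z": -0.005, "wx": -0.004, "wy": 0.0, "wz": -0.001}]
```

Request:
servo_tool(
  targets=[
    {"x": 0.008,"y": 0,"z": 0,"wx": 0,"wy": 0,"wz": 0},
    {"x": 0.013,"y": 0,"z": 0,"wx": 0,"wy": 0,"wz": 0},
    {"x": 0.016,"y": 0,"z": 0,"wx": 0,"wy": 0,"wz": 0},
    {"x": 0.018,"y": 0,"z": 0,"wx": 0,"wy": 0,"wz": 0},
    {"x": 0.018,"y": 0,"z": 0,"wx": 0,"wy": 0,"wz": 0},
  ],
)

```text
clock: 33.1
position: [0.4251, 0.2633, 0.0082]
tool_rot: [0.99, 1.567, 1.107]
force: [0.7, -0.9, -1.2]
grip_width: 0.0444
```

Request:
servo_tool(
  targets=[
    {"x": 0.003,"y": 0,"z": 0,"wx": 0,"wy": 0,"wz": 0},
    {"x": 0.005,"y": 0,"z": 0,"wx": 0,"wy": 0,"wz": 0},
    {"x": 0.005,"y": 0,"z": 0,"wx": 0,"wy": 0,"wz": 0},
  ],
)

```text
clock: 33.48
position: [0.4253, 0.2635, 0.0076]
tool_rot: [0.679, 1.566, 0.796]
force: [-4.8, -9.3, 35.4]
grip_width: 0.0447
```

Request:
servo_tool(
  targets=[
    {"x": -0.003,"y": 0,"z": 0,"wx": 0,"wy": 0,"wz": 0},
    {"x": -0.003,"y": 0,"z": 0,"wx": 0,"wy": 0,"wz": 0},
  ],
)

```text
clock: 33.72
position: [0.4253, 0.2635, 0.0089]
tool_rot: [0.653, 1.566, 0.77]
force: [0.2, 0.1, -1.2]
grip_width: 0.0442
```

Request:
servo_tool(
  targets=[
    {"x": 0,"y": 0,"z": 0,"wx": 0,"wy": 0,"wz": 0},
    {"x": 0,"y": 0,"z": 0,"wx": 0,"wy": 0,"wz": 0},
    {"x": 0,"y": 0,"z": 0,"wx": 0,"wy": 0,"wz": 0},
    {"x": 0,"y": 0,"z": 0,"wx": 0,"wy": 0,"wz": 0},
  ],
  grip=0.35,
)

```text
clock: 34.22
position: [0.4253, 0.2635, 0.0089]
tool_rot: [0.66, 1.566, 0.778]
force: [-0.3, 0.5, 0.3]
grip_width: 0.0578
```

Request:
servo_tool(
  targets=[
    {"x": -0.03,"y": 0,"z": 0,"wx": 0,"wy": 0,"wz": 0},
    {"x": -0.1,"y": 0,"z": 0,"wx": 0,"wy": 0,"wz": 0},
    {"x": -0.25,"y": 0,"z": 0,"wx": 0,"wy": 0,"wz": 0},
    {"x": -0.4,"y": 0,"z": 0,"wx": 0,"wy": 0,"wz": 0},
    {"x": -0.5,"y": 0,"z": 0,"wx": 0,"wy": 0,"wz": 0},
    {"x": -0.5,"y": 0,"z": 0,"wx": 0,"wy": 0,"wz": 0},
    {"x": -0.5,"y": 0,"z": 0,"wx": 0,"wy": 0,"wz": 0},
  ],
)

```text
clock: 35.1
position: [0.4245, 0.2625, 0.2087]
tool_rot: [0.52, 1.566, 0.637]
force: [0.5, -0.5, -0.2]
grip_width: 0.0577
```

```bash
python3 m.py; python3 t.py; python3 w.py; python3 - <<'E'
from h import *
im,d=bot.grab_frame("wrist");P=cloud("wrist",d)
c=np.array([.418,.3007]);a=np.radians(8);Q=P[...,:2]-c;u=Q@[np.cos(a),np.sin(a)];v=Q@[-np.sin(a),np.cos(a)]
m=(d>0)&(abs(u)<.055)&(abs(v)<.075)&(P[...,2]>.021)&(P[...,2]<.04);m2=m&(v<.01)
print("block tray-frame u",np.percentile(u[m2],[2,50,98]),"v",np.percentile(v[m2],[2,50,98]),"z",np.percentile(P[m2][:,2],[5,50,95]))
A=np.c_[P[m2],np.ones(m2.sum())];s=np.linalg.lstsq(A[:,[0,1,3]],A[:,2],rcond=None)[0];print("slope",s[:2])
E
```

```text
[0.425 0.262 0.209] [0.52  1.566 0.637] F [ 0.45  -0.458 -0.16 ] 0.05771035169755341 35.1 q [ 0.278  0.778 -1.445  1.911  0.83   1.241  0.234]
[]
rim 9080 ((417.0273132324219, 301.3281555175781), (130.4550323486328, 175.5755157470703), 7.630446434020996) 0.025897513822048072
floor 7587 ((431.98358154296875, 296.73248291015625), (168.67398071289062, 241.73284912109375), 4.3542656898498535) 0.004841377395719561
tray_in 0.5 [8.5, 184.1] 775 ((488.9283447265625, -81.03184509277344), (63.7023811340332, 92.61614990234375), 73.21578216552734) [ 0.473 -0.081  0.033]
done_mid 0.92 [395.3, 163.0] 3599 ((407.689453125, 352.6263122558594), (98.7787094116211, 53.75739669799805), 10.359272956848145) [0.401 0.346 0.026]
   top ((404.275146484375, 347.9278259277344), (90.31111907958984, 45.55792999267578), 10.476646423339844) [0.402 0.347 0.026]
block_mid 0.34 [195.2, 368.1] 2453 ((586.7131958007812, 222.51553344726562), (175.68885803222656, 329.0364990234375), 56.230411529541016) [0.648 0.148 0.084]
   top ((643.238525390625, 204.9392547607422), (82.48348999023438, 230.0438995361328), 10.391432762145996) [0.656 0.143 0.084]
side [(-120, 17), (-110, 10), (-30, 51), (-20, 38), (50, 6), (60, 50), (140, 22), (150, 58)]
  ang [(-85, -108.7), (5, -18.7)]
   bed_mid 0.78 y(hub) lo/hi [-0.072  0.308] z 0.084
   block_mid 0.75 y(hub) lo/hi [0.26  0.311] z 0.024
scene [(-120, 10), (-110, 5), (50, 30), (60, 61), (140, 5), (150, 23)]
  ang []
   bed_mid 0.95 y(hub) lo/hi [-0.068  0.337] z 0.086
   block_mid 0.84 y(hub) lo/hi [0.267 0.314] z 0.027
block tray-frame u [-0.04160933 -0.00045645  0.0450218 ] v [-0.05856425 -0.0370344  -0.01505696] z [0.02556023 0.02681034 0.02805507]
slope [0.00274351 0.00079542]
```

View pics/w_tray.png

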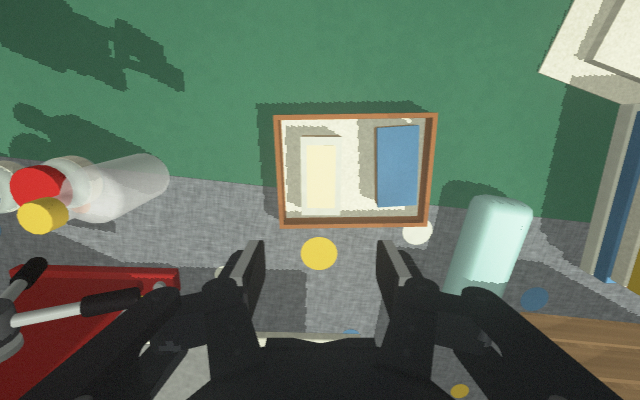

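The picture shows the paper-topped block at about (321,175), lying flat and paper up in the free half of the tray. The blue block, at about (397,165), hasn't moved. The gripper is clear and the bed is still at its stop.

```bash
python3 -c "
from workcell import bot
print(bot.job_done())"
```

```text
the job is handed in; nothing more can be done
None
```

The print is pulled, and the block is lying flat, paper up, in the free half of the drying tray. I handed the job in at about 36 s; no verdict was reported.

**Winding:** I straddled the wheel's spokes with the half-open gripper and turned it in six strokes to the far stop. The wheel reached about 519° (9.06 rad), and the push on the grip rose to about 19 N there. My first approach to the wheel ran into joint limits, so I worked out the arm's kinematics and used a different lean.

**Placing:** I lifted the block off the bed, turned it about 95° and set it down. It met the tray floor at about 35 N, so I eased off before letting go.

**Last checks:**
- **Block:** it is centred at about x = 0.001, y = −0.037 m in the tray. Its top is 27 mm above the table, which matches lying on the floor, and its tilt is under 0.01 rad.
- **Bed:** its end and the wheel angle had not moved since the stop.
- **Earlier block:** it stayed within about 2 mm of where it was.
- **Bystanders:** I only checked these by eye. The last picture shows the bottle, red jar and case; the blue jar and brayer were last seen while winding was finished but before the lift. I did not look for the phone again after the start.

**Disagreements:** with the block hidden under the roller, the block detector briefly reported other objects. In the last wrist picture it took the bed for the block, and the tray detector found something else. I used the depth measurement of the tray instead, and both outside cameras found the block in the tray.

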